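# Cure a phone screen in the UV box

### The job

Draw the front phone screen from the stack leaning against the carton without toppling the two behind it, and lay it flat, glass side up, in the open tray of the UV curing box. Push the tray fully home, then start the cure: pull the timer knob all the way out against its spring for a moment and let it go back to rest. Do not drop the screen, do not pull the knob while the tray is open, and leave the bottles, jar, magnifier and the other screens as they are.

Things in the scene. Friction and masses are not known exactly. Their poses are not given: they have to be found in the camera images.
- screen: the front phone screen on its metal mid-frame: flat panel 128 long x 64 wide x 10 mm thick, 0.10 to 0.18 kg. Origin at its centre; x along its length, y across its width, z out of the dark glass. At first it leans 35 degrees back from vertical on a short edge, glass facing out, x up and towards the carton, lying face to face on the two narrower ones; its long edges stand 4 mm proud of theirs
- rear_screen_a: the rearmost leaning screen, 118 x 56 x 9 mm, origin and axes like screen; its upper edge rests on the carton; stays where it is
- rear_screen_b: the middle leaning screen, 118 x 56 x 9 mm, origin and axes like screen; stays where it is
- carton: closed brown carton, fixed, 100 (x) x 130 (y) x 105 mm high, origin at the centre of its underside; the stack leans against its face on the -x side, in the middle of that face
- uv_box: grey UV curing box, fixed, 200 (x) x 190 (y) x 110 mm high, origin at the centre of its underside, front towards its -x. The tray opening is in the lower front, up to 56 mm high; above it, from the front edge (62 mm high), the control fascia slopes up and back at 0.6 rad from the horizontal to the roof, which begins 70 mm behind the front
- tray (a joint): how far the tray is pulled out, m: 0 fully home, 0.175 fully out; slides along the box's -x with about 1.2 N of friction and stays where it is left. Pulled out by this much, the same length of its inside, measured from the front plate, lies open before the front of the box
- tray_in (a point): centre of the tray's inner floor, axes like the box (z up, x to the back of the box), moves with the tray. The tray is open on top, inside 171 long (x from -87 to +83 mm) x 152 wide, its side and back walls 20 mm high, its front plate rising 36 mm above the floor. Pulled out, its rear end stays under the box: only the part before the box's front is open above
- tray_handle (a point): middle of the tray's steel bar handle, which is 100 mm long along y, 10 mm thick, 16 mm above the tray's floor; its axis stands 25 mm before the front plate. Push on it or on the plate
- timer_knob (a joint): how far the knob is pulled out along its own axis, m: 0 at rest, 0.012 at its stop; a spring pulls it back, 3 N at rest and 7 N at the stop, and it does not latch. It need not be turned
- knob_grip (a point): point on the knob's axis, 32 mm out from the fascia, mid-grip; its z axis is the pull direction, square to the fascia (up and towards the front, 0.6 rad from vertical). Black ribbed knob in the middle of the fascia: head 44 mm in diameter, from 15 to 48 mm out from the fascia, on a 16 mm stem
- caddy: open grey tray, fixed, 100 x 130 x 35 mm high, origin at the centre of its underside, holding the two bottles
- spray_bottle: bystander: white spray bottle, diameter 48, 152 mm high, standing in the caddy, origin at the centre of its foot
- flux_bottle: bystander: grey bottle, diameter 40, 85 mm high, standing in the caddy, origin at the centre of its foot
- paste_jar: bystander: white jar, diameter 64, 42 mm high, origin at the centre of its foot
- magnifier: bystander: white hand magnifier lying flat, 174 mm long along its x, 72 mm over the lens, 16 mm high, origin on its underside
There are look-alikes about, which are no part of the job. What is shaped like the screen but orange or yellow is not meant.

How it is judged:
On the way, in this order (a step that is already met when the one before it is completed fails the run):
1. the front screen is drawn clear of the stack (distance of screen from where it was at the start of the episode above 0.06 m and contact force between screen and rear_screen_b below 0.02 N), for 0.1 s.
2. the screen lies flat, glass up, in the open tray and is let go (angle between screen's own z axis and vertical below 0.07 rad and z of screen in the frame of tray_in between 0.001 and 0.009 m and x of screen in the frame of tray_in between -0.06 and 0.06 m and y of screen in the frame of tray_in between -0.05 and 0.05 m and contact force between screen and the fingers below 0.05 N), for 0.2 s.
3. the tray is pushed fully home (value of joint tray below 0.004 m), for 0.2 s.
4. the timer knob is pulled out to its stop (value of joint timer_knob above 0.0095 m and value of joint tray below 0.006 m), for 0.1 s.
At the end, for the whole second after the job is handed in: The front screen lies flat (within 0.07 rad) and glass up on the floor of the tray, the tray is home within 6 mm, the timer knob has gone back to within 2 mm of rest, the screen is still, and the two other screens still lean on the carton (within 15 mm and 0.1 rad of how they stood) (angle between screen's own z axis and vertical below 0.07 rad and z of screen in the frame of tray_in between 0.001 and 0.009 m and x of screen in the frame of tray_in between -0.06 and 0.06 m and y of screen in the frame of tray_in between -0.05 and 0.05 m and value of joint tray below 0.006 m and value of joint timer_knob below 0.002 m and linear speed of screen below 0.02 m/s and distance of each of rear_screen_a, rear_screen_b from where it was at the start of the episode below 0.015 m and angle between rear_screen_a's own z axis and vertical between 0.86 and 1.06 rad and angle between rear_screen_b's own z axis and vertical between 0.86 and 1.06 rad); the robot touches nothing.
It fails at once if one of the other screens is dragged along or toppled (moved over 25 mm) (distance of any of rear_screen_a, rear_screen_b from where it was at the start of the episode above 0.025 m).
It fails at once if the knob is pulled (over 6 mm) while the tray is open (over 15 mm) (value of joint timer_knob above 0.006 m and value of joint tray above 0.015 m).
It fails at once if the screen is dropped or flung: faster than 0.5 m/s with no finger on it (linear speed of screen above 0.5 m/s and contact force between screen and the fingers below 0.05 N).
It fails at once if a bottle, the jar or the magnifier is moved over 30 mm or tipped (distance of any of spray_bottle, flux_bottle, paste_jar, magnifier from where it was at the start of the episode above 0.03 m or angle between any of spray_bottle, flux_bottle, paste_jar, magnifier's own z axis and vertical above 0.5 rad).
It also fails if it takes over 67 s, if anything falls off the work surface, if the arm or the gripper's body presses on something with over 40 N, if the wrist force passes 120 N, or if a joint passes its speed limit or range.

### The arm

A 6-joint arm with a two-finger parallel gripper is mounted at the origin on the work surface. World frame = base frame: x ahead of the robot, y to its left, z up, the work surface at z = 0. Lengths are in m, angles in rad, forces in N, time in s.
With the tool pointing down it reaches from about 0.35 to 0.725 m from the base axis. Payload 6 kg.
Tool frame: the origin (TCP) lies between the finger pads; the fingertips stand 22 mm ahead of it and the grasp point (between the pads) lies 3 mm ahead of it; z points along the fingers, y is the direction in which the jaws open and shut (so a half turn about z gives the same grasp; the last joint's range is limited). The gripper opens to 85 mm and grips with 20 to 120 N. Pads are 22 mm wide; open, the fingers measure 114 mm over their backs; the gripper's body (76 mm by 85 mm) begins 54 mm behind the grasp point. The pads swing forward as they close: fully open they stand 13 mm farther back than shut.
Start: joints at [-0.802, 0.04, 0.085, 0, -1.615, -0.334], TCP at [0.253, -0.544, 0.253] pointing down, gripper open.
Joint ranges: [-2.56, 2.56], [-1.29, 2.01], [-1.08, 1.49], [-3.29, 1.98], [-2.81, -0.18], [-2.99, 2.99]. Speed limits (rad/s): [2.57, 2.57, 3.01, 3.14, 3.14, 3.14].

### API

Orientations are given as a unit quaternion [x, y, z, w].
In Python, from plant import read_state, read_camera, hand_in gives the robot as it stands. The module is installed in compiled form; this text tells all that it offers.
- The arm moves only by the tool move_arm, never from a script. Its argument "plan" is a list of rows, each an object of numbers: "gripper": the closure, from -1 (fully open) to 1 (shut); "dx", "dy", "dz": the shift along the tool's x, y, z in cm; "spin": the turn about the tool's z in degrees. In form: [{"gripper": .., "dx": .., "dy": .., "dz": .., "spin": ..}, ...]. A call has 1 to 5 rows; each row shifts and turns the commanded pose from where the row before left it, along the tool's axes as they then stand; what a row does not reach is not made up. A row lasts 1/12 s, in which the tool goes at most 41.7 mm and 7.16 degrees, less where a joint would pass 70% of its speed; a pose out of reach is approached as far as the arm can. A call with a gripper value outside its range is refused whole. The fingers move at their own pace and stop on an object; the grip force is fixed at half the most. Time passes only in rows, so rows that do not move let the fingers close. It gives the time, the measured TCP pose, the force and the opening at its end, in the units of the state.
- read_state(): the state, without advancing time (a new reading comes with each control period).
- read_camera(name): name is "scene" or "top"; returns a dict with "pixels" (480x640x3 uint8, red, green, blue), "range_z" (480x640 float32, m along the optical axis (not along the pixel's ray), 0 where there is no reading), "intrinsics" (3x3 intrinsics, pixels), "world_to_cam" (4x4, takes a point from world to camera coordinates). Camera axes: x right, y down, z forward; pixel columns grow to the right and rows downward; lengths in m; the calibration is good to about 2 mm. A picture is of the moment at which its call begins.
- hand_in(): hands the job in, once; it reports no verdict.
The state is a dict: "clock": time; "joint_positions": joint angles; "joint_vel": joint speeds; "tau": joint torques, N m; "eef_pos": TCP position; "orientation": TCP orientation; "wrist_force": force on the tool from outside, world axes, zero at the start; "wrist_torque": the same for the moment, N m; "width": finger opening in m.
Only numpy, scipy, OpenCV 4.12 (cv2) and the standard library are available. Lean on these libraries where they do the work, as an engineer would, in place of code of your own. Each camera call takes 0.05 s, during which the arm holds its last target.

## Working session

There is one attempt and no reset: what is moved stays moved. The work goes in short steps, Python scripts to look and compute and a tool call to move; the robot and the scene stay as the last step left them, time stands still between calls to the robot, and variables do not carry over. Pictures are saved under pics/ and viewed, and the job is handed in when it is done.

Besides the shell and the picture viewer there is one more tool, called as name(argument=value, ...), one argument or row to a line, values as JSON. move_arm: Moves the arm, as the interface text tells. Its arguments: {"type":"object","properties":{"plan":{"type":"array"}},"required":["plan"]}

```bash
mkdir -p pics; cat > h.py <<'E'
import numpy as np,cv2
from plant import read_state,read_camera,hand_in
from scipy.spatial.transform import Rotation as R
def grab(n,tag):
    c=read_camera(n); cv2.imwrite(f'pics/{tag}.png',c['pixels'][:,:,::-1]); np.savez(f'{tag}.npz',**c); return c
def pts(c):
    K=c['intrinsics'];T=np.linalg.inv(c['world_to_cam']);z=c['range_z']
    v,u=np.mgrid[:480,:640]
    P=np.stack([(u-K[0,2])/K[0,0]*z,(v-K[1,2])/K[1,1]*z,z],-1)
    return P@T[:3,:3].T+T[:3,3]
E
python3 - <<'E'
from h import *
for n in('scene','top'):
    c=grab(n,n+'0');print(c['intrinsics'],np.linalg.inv(c['world_to_cam']).round(3))
s=read_state();print(s)
E
```

```text
[[519.99594466   0.         311.07470833]
 [  0.         519.99594466 243.45310416]
 [  0.           0.           1.        ]] [[ 0.208  0.764 -0.61   1.294]
 [ 0.978 -0.172  0.118 -0.156]
 [-0.015 -0.621 -0.783  1.061]
 [ 0.     0.     0.     1.   ]]
[[477.22481957   0.         315.4206152 ]
 [  0.         477.22481957 244.47794828]
 [  0.           0.           1.        ]] [[ 0.003 -0.991  0.137  0.403]
 [-1.    -0.004 -0.004 -0.018]
 [ 0.005 -0.137 -0.991  1.301]
 [ 0.     0.     0.     1.   ]]
{'clock': 0.1, 'joint_positions': array([-8.02294013e-01,  4.07423616e-02,  8.38956740e-02, -4.16387991e-04,
       -1.61546932e+00, -3.33674358e-01]), 'joint_vel': array([-2.40558550e-03, -2.93214185e-03,  1.41102673e-03,  1.33730337e-03,
        9.25241976e-05, -4.35682865e-04]), 'tau': array([-5.56323503e-03, -3.69347870e+01,  3.48280156e+01,  6.95176005e+00,
       -4.63433113e-03,  1.16779060e-05]), 'eef_pos': array([ 0.25270262, -0.54390477,  0.25237415]), 'orientation': array([-2.15714061e-01,  9.76456258e-01,  7.56257415e-04, -2.20662142e-04]), 'wrist_force': array([ 0.10303008,  0.18968991, -0.01555222]), 'wrist_torque': array([ 0.04907641,  0.04728051, -0.04101593]), 'width': 0.08531259253656724}
```

View pics/scene0.png

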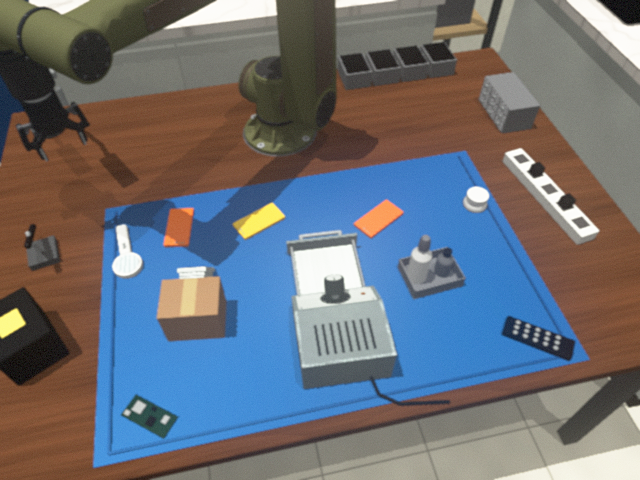

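View pics/top0.png

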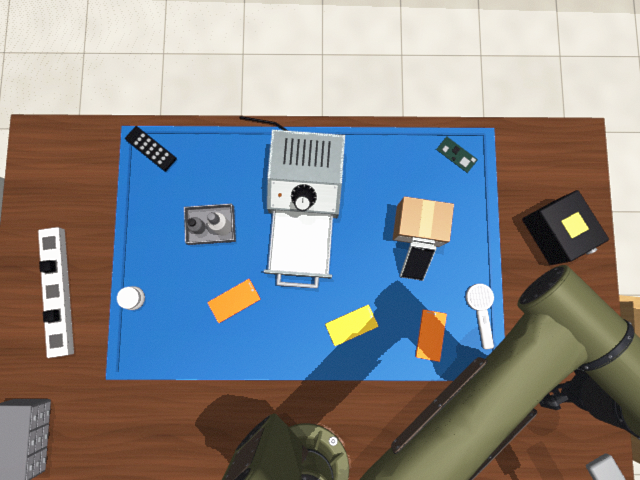

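The top view shows the dark front screen at about (418,262), leaning on the carton at (425,220). The orange and yellow flat plates at (233,300), (352,325) and (431,335) are look-alikes. The tray is already pulled out at about (301,243), and the knob is at (304,197). Next I'll enlarge the stack and tray and measure them.

```bash
python3 - <<'E'
from h import *
c=dict(np.load('top0.npz'));s=dict(np.load('scene0.npz'))
a=cv2.resize(c['pixels'][190:290,385:465,::-1],None,fx=5,fy=5,interpolation=2)
b=cv2.resize(c['pixels'][175:300,255:355,::-1],None,fx=4,fy=4,interpolation=2)
im=np.zeros((500,800,3),np.uint8);im[:500,:400]=a;im[:500,400:800]=b;cv2.imwrite('pics/crop1.png',im)
P=pts(c);g=P.reshape(-1,3)
# mat height
print('mat',P[340:370,160:300,2].mean(), 'carton top',P[205:225,405:445].reshape(-1,3).mean(0))
for n,(v0,v1,u0,u1) in dict(tray=(225,262,280,322)).items(): print(n,np.median(P[v0:v1,u0:u1].reshape(-1,3),0))
for v in range(200,296,4): print(v,P[v,300].round(3),P[v,418].round(3))
E
```

```text
mat 0.00824883277287838 carton top [ 0.64524876 -0.29992139  0.11208516]
tray [0.58356531 0.01576701 0.02180673]
200 [0.676 0.016 0.136] [ 0.684 -0.285  0.108]
204 [0.668 0.016 0.128] [ 0.674 -0.286  0.106]
208 [0.659 0.016 0.122] [ 0.663 -0.285  0.107]
212 [0.669 0.019 0.024] [ 0.652 -0.284  0.111]
216 [0.657 0.019 0.027] [ 0.642 -0.284  0.11 ]
220 [0.647 0.019 0.021] [ 0.631 -0.283  0.111]
224 [0.636 0.019 0.021] [ 0.621 -0.283  0.11 ]
228 [0.624 0.018 0.024] [ 0.61  -0.283  0.112]
232 [0.614 0.018 0.021] [ 0.601 -0.283  0.107]
236 [0.603 0.018 0.019] [ 0.59  -0.283  0.109]
240 [0.592 0.018 0.023] [ 0.581 -0.284  0.104]
244 [0.581 0.018 0.02 ] [ 0.57  -0.282  0.111]
248 [0.57  0.018 0.021] [ 0.559 -0.281  0.113]
252 [0.559 0.018 0.022] [ 0.551 -0.284  0.096]
256 [0.549 0.018 0.019] [ 0.542 -0.286  0.088]
260 [0.537 0.018 0.022] [ 0.533 -0.289  0.075]
264 [0.527 0.018 0.02 ] [ 0.524 -0.291  0.062]
268 [0.516 0.018 0.023] [ 0.515 -0.295  0.045]
272 [0.502 0.016 0.062] [ 0.505 -0.297  0.031]
276 [0.496 0.018 0.004] [ 0.495 -0.299  0.021]
280 [0.485 0.018 0.004] [ 0.486 -0.303  0.004]
284 [0.472 0.017 0.042] [ 0.475 -0.303  0.002]
288 [0.463 0.018 0.007] [ 0.464 -0.301  0.009]
292 [0.452 0.018 0.004] [ 0.453 -0.3    0.014]
```

View pics/crop1.png

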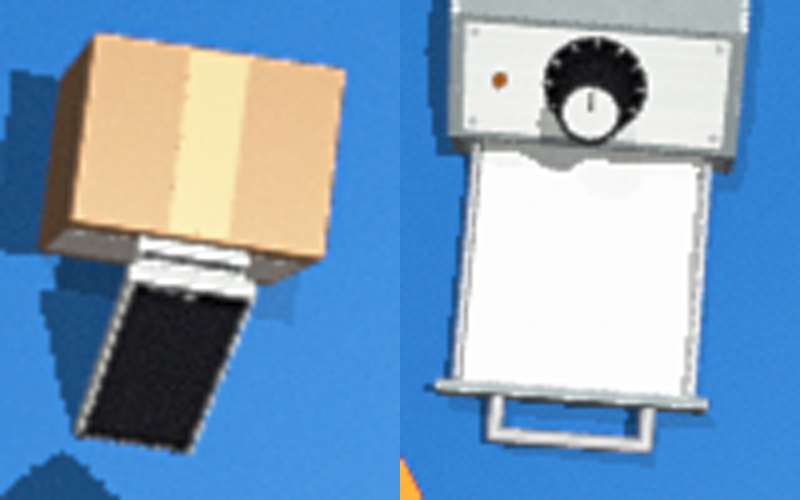

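The crop shows the only dark-glass panel, its bottom edge at about (401–424,277) and its top at about (412–436,248). It is face out on the two narrower silver ones against the carton, so this is the front screen. The empty white tray is open in front of the box. Next I'll fit poses.

```bash
python3 - <<'E'
from h import *
c=dict(np.load('top0.npz'));P=pts(c);px=c['pixels'].astype(int)
K=c['intrinsics'];T=np.linalg.inv(c['world_to_cam'])
def ray(uv,n,d): # plane n.x=d
    uv=np.atleast_2d(uv);D=np.c_[(uv[:,0]-K[0,2])/K[0,0],(uv[:,1]-K[1,2])/K[1,1],np.ones(len(uv))]@T[:3,:3].T
    t=(d-T[:3,3]@n)/(D@n);return T[:3,3]+t[:,None]*D
def rect(mask,n,d,name):
    k,l,st,_=cv2.connectedComponentsWithStats(mask.astype(np.uint8));i=1+st[1:,4].argmax();m=(l==i).astype(np.uint8)
    ct=max(cv2.findContours(m,0,1)[0],key=len)[:,0]
    return ct,m
def win(v0,v1,u0,u1):
    w=np.zeros((480,640),bool);w[v0:v1,u0:u1]=1;return w
z=np.array([0,0,1.])
# carton
mk=win(185,255,385,465)&(px[...,0]-px[...,2]>35)&(px[...,0]>150)
ct,m=rect(mk,z,0,'c');Q=ray(ct,z,0.109);r=cv2.minAreaRect((Q[:,:2]*1000).astype(np.float32));print('carton',r, m.sum())
# tray floor
mk=win(212,290,262,340)&(px.min(-1)>225);ct,m=rect(mk,z,0,'t');Q=ray(ct,z,0.021);r=cv2.minAreaRect((Q[:,:2]*1000).astype(np.float32));print('tray',r,cv2.boxPoints(r))
# glass
mk=win(240,282,395,440)&(px.max(-1)<70);ct,m=rect(mk,z,0,'g');
cand=cv2.erode(m,np.ones((3,3)))>0
G=P[cand];
from numpy.linalg import svd
cen=np.median(G,0);n=svd(G-G.mean(0))[2][2];n*=np.sign(n[2]);print('glass n',n,'tilt',np.arccos(n[2]),'cen',G.mean(0),'yaw',np.degrees(np.arctan2(-n[1],-n[0])))
Q=ray(ct,n,n@G.mean(0))
ex=np.array([-n[0],-n[1],0]);ex=ex/np.hypot(*ex[:2]);ey=np.cross(z,ex);ux=np.cross(ey,n)
q=np.c_[(Q-G.mean(0))@ux,(Q-G.mean(0))@ey];r=cv2.minAreaRect((q*1000).astype(np.float32));print('glass rect in plane',r)
print('corners',[ (G.mean(0)+ux*b[0]/1000+ey*b[1]/1000).round(4) for b in cv2.boxPoints(r)])
E
```

```text
carton ((635.5006103515625, -304.4932861328125), (128.2595672607422, 98.47576904296875), 81.57083892822266) 1919
tray ((584.8922729492188, 18.558307647705078), (147.3622283935547, 157.4619140625), 85.80545043945312) [[500.9829   -49.166805]
 [658.0231   -60.684093]
 [668.80164   86.28342 ]
 [511.76147   97.800705]]
glass n [-0.49793681 -0.85484576  0.14593718] tilt 1.4243360953115816 cen [ 0.5251947  -0.28643696  0.07279223] yaw 59.7797425199083
glass rect in plane ((2741.232421875, 488.3533935546875), (20793.30078125, 596.8017578125), 10.891965866088867)
corners [array([ 0.9948, -1.8308, -7.3712]), array([ 1.5095, -2.1116, -7.2596]), array([-0.3857,  2.4409, 12.9405]), array([-0.9004,  2.7217, 12.8289])]
```

```bash
python3 - <<'E'
from h import *
c=dict(np.load('top0.npz'));P=pts(c);px=c['pixels'].astype(int)
K=c['intrinsics'];T=np.linalg.inv(c['world_to_cam']);z=np.array([0,0,1.])
def ray(uv,n,d):
    uv=np.atleast_2d(uv);D=np.c_[(uv[:,0]-K[0,2])/K[0,0],(uv[:,1]-K[1,2])/K[1,1],np.ones(len(uv))]@T[:3,:3].T
    t=(d-T[:3,3]@n)/(D@n);return T[:3,3]+t[:,None]*D
mats=[]
for n in('top0','scene0'):
    cc=dict(np.load(n+'.npz'));Q=pts(cc);m=(cc['pixels'][...,2].astype(int)-cc['pixels'][...,0]>110)&(cc['range_z']>0);h=Q[m];print(n,'mat z',np.percentile(h[:,2],[10,50,90]))
px2=px
w=np.zeros((480,640),np.uint8);w[246:280,398:438]=1
m=((px.max(-1)<80)&(w>0)).astype(np.uint8)
k,l,st,ce=cv2.connectedComponentsWithStats(m);i=1+st[1:,4].argmax();m=(l==i).astype(np.uint8);print(st[i])
for psi in (-8.4,):
    p=np.radians(psi);a=np.radians(55)
    n=np.array([-np.sin(a)*np.cos(p),-np.sin(a)*np.sin(p),np.cos(a)])
    ux=np.array([np.cos(a)*np.cos(p),np.cos(a)*np.sin(p),np.sin(a)]);ey=np.cross(n,ux)
    er=cv2.erode(m,np.ones((5,5)))>0;G=P[er];d=np.median(G@n);print('spread',(G@n).std(),er.sum(),d)
    ct=max(cv2.findContours(m,0,1)[0],key=len)[:,0]
    Q=ray(ct,n,d);q=np.c_[Q@ux,Q@ey]
    r=cv2.minAreaRect((q*1000).astype(np.float32));print(r)
    b=cv2.boxPoints(r)/1000;print([ (ux*x+ey*y+n*d).round(4) for x,y in b])
# bright border + glass in image: full panel via both views
s=dict(np.load('scene0.npz'));cv2.imwrite('pics/crop2.png',cv2.resize(s['pixels'][250:350,140:300,::-1],None,fx=5,fy=5,interpolation=2))
E
```

```text
top0 mat z [0.00050676 0.00392175 0.00728582]
scene0 mat z [-0.00113353  0.0016264   0.00447108]
[402 247  32  33 672]
spread 0.08119767991360319 426 -0.42448304205040766
((372.8559875488281, -208.8743896484375), (120.4732666015625, 56.39570999145508), 0.29619863629341125)
[array([ 0.4949, -0.256 ,  0.0125]), array([ 0.4868, -0.3118,  0.0127]), array([ 0.5552, -0.3213,  0.1114]), array([ 0.5633, -0.2655,  0.1112])]
```

View pics/crop2.png

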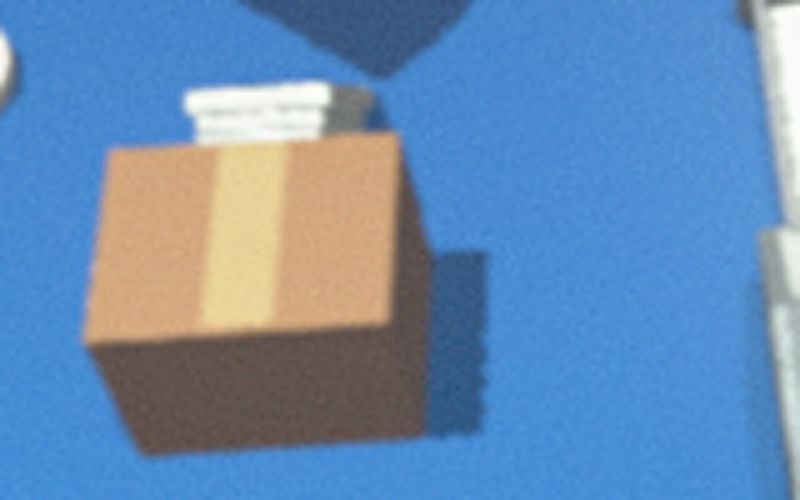

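move_arm(
  plan=[
    {"gripper": -1, "dx": 0, "dy": 0, "dz": 0, "spin": 6.7},
    {"gripper": -1, "dx": 0, "dy": 0, "dz": 0, "spin": 6.7},
    {"gripper": -1, "dx": 0, "dy": 0, "dz": 0, "spin": 6.7},
    {"gripper": -1, "dx": 0, "dy": 0, "dz": 0, "spin": 6.6},
    {"gripper": -1, "dx": 0, "dy": 0, "dz": 0, "spin": 6.6},
  ],
)

```text
clock: 0.52
eef_pos: [0.2527, -0.544, 0.2527]
orientation: [0.076, 0.997, 0.0, -0.0]
wrist_force: [0.0, 1.0, 0.2]
width: 0.0851
```

```bash
cat >> h.py <<'E'
def to(t,rows=None):
    s=read_state();p=s['eef_pos'];M=R.from_quat(s['orientation']).as_matrix()
    d=M.T@(np.array(t)-p)*100
    print('t',round(s['clock'],2),'p',p.round(4),'yaw_y',np.degrees(np.arctan2(M[1,1],M[0,1])).round(2),'tilt',np.degrees(np.arccos(-M[2,2])).round(2),'F',s['wrist_force'].round(1),'w',round(s['width'],4),'d cm',d.round(2))
    return d
E
python3 -c "
from h import *
to([.537,-.290,.17])"
```

```text
t 0.52 p [ 0.2527 -0.544   0.2527] yaw_y 81.28 tilt 0.06 F [0.  1.  0.2] w 0.0851 d cm [-24.26  29.41   8.27]
```

move_arm(
  plan=[
    {"gripper": -1, "dx": -2.4, "dy": 2.9, "dz": 0, "spin": 0},
    {"gripper": -1, "dx": -2.4, "dy": 2.9, "dz": 0, "spin": 0},
    {"gripper": -1, "dx": -2.4, "dy": 2.9, "dz": 0, "spin": 0},
    {"gripper": -1, "dx": -2.4, "dy": 2.9, "dz": 0, "spin": 0},
    {"gripper": -1, "dx": -2.4, "dy": 2.9, "dz": 0, "spin": 0},
  ],
)

```text
clock: 0.93
eef_pos: [0.3935, -0.4168, 0.2529]
orientation: [0.073, 0.997, 0.0, -0.0]
wrist_force: [-0.1, -0.3, -0.3]
width: 0.0852
```

move_arm(
  plan=[
    {"gripper": -1, "dx": -2.4, "dy": 2.9, "dz": 0, "spin": 0},
    {"gripper": -1, "dx": -2.4, "dy": 2.9, "dz": 0, "spin": 0},
    {"gripper": -1, "dx": -2.4, "dy": 2.9, "dz": 0.5, "spin": 0},
    {"gripper": -1, "dx": -2.4, "dy": 2.9, "dz": 2, "spin": 0},
    {"gripper": -1, "dx": -2.4, "dy": 2.9, "dz": 1, "spin": 0},
  ],
)

```text
clock: 1.35
eef_pos: [0.5327, -0.2909, 0.2169]
orientation: [0.073, 0.997, 0.001, -0.001]
wrist_force: [-0.0, -0.8, -0.8]
width: 0.0852
```

move_arm(
  plan=[
    {"gripper": -1, "dx": 0, "dy": 0, "dz": 0, "spin": 0},
    {"gripper": -1, "dx": 0, "dy": 0, "dz": 0, "spin": 0},
  ],
)

```text
clock: 1.52
eef_pos: [0.5325, -0.2911, 0.2166]
orientation: [0.072, 0.997, 0.0, -0.002]
wrist_force: [-0.1, -0.2, 0.5]
width: 0.0856
```

```bash
python3 -c "
from h import *
to([.537,-.290,.0855])
c=grab('scene','s1');cv2.imwrite('pics/s1c.png',cv2.resize(c['pixels'][170:350,100:340,::-1],None,fx=3,fy=3))
c=grab('top','t1');cv2.imwrite('pics/t1c.png',cv2.resize(c['pixels'][180:320,340:500,::-1],None,fx=4,fy=4))
"
```

```text
t 1.52 p [ 0.5325 -0.2911  0.2166] yaw_y 81.78 tilt 0.21 F [-0.1 -0.2  0.5] w 0.0856 d cm [-0.48  0.16 13.11]
```

View pics/s1c.png

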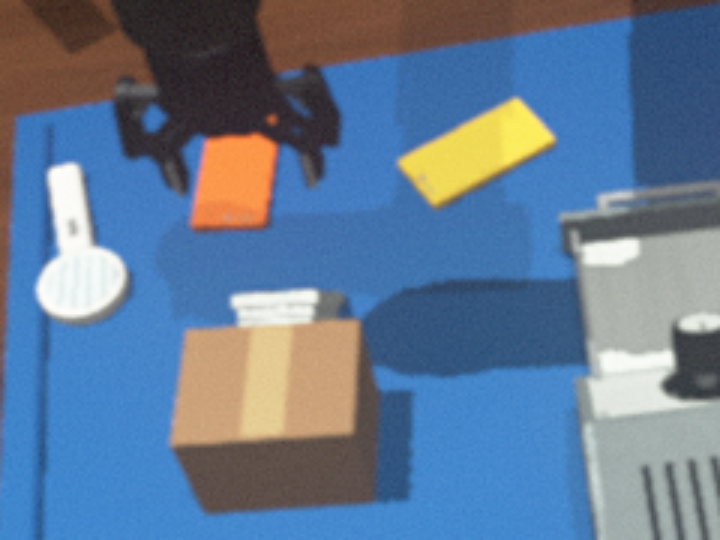

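The scene view shows the open gripper above the stack, with fingers at about (160,232) and (205,232) and the silver stack between them. I'll descend.

move_arm(
  plan=[
    {"gripper": -1, "dx": -0.5, "dy": 0.2, "dz": 2.5, "spin": 0},
    {"gripper": -1, "dx": 0, "dy": 0, "dz": 2.5, "spin": 0},
    {"gripper": -1, "dx": 0, "dy": 0, "dz": 2, "spin": 0},
    {"gripper": -1, "dx": 0, "dy": 0, "dz": 2, "spin": 0},
    {"gripper": -1, "dx": 0, "dy": 0, "dz": 0, "spin": 0},
  ],
)

```text
clock: 2.03
eef_pos: [0.5345, -0.2918, 0.1245]
orientation: [0.074, 0.997, 0.001, -0.003]
wrist_force: [-0.8, 0.1, -1.5]
width: 0.0857
```

```bash
python3 -c "
from h import *
to([.537,-.290,.0855])
c=grab('scene','s2');cv2.imwrite('pics/s2c.png',cv2.resize(c['pixels'][220:350,130:270,::-1],None,fx=5,fy=4.6))
"
```

```text
t 2.03 p [ 0.5345 -0.2918  0.1245] yaw_y 81.49 tilt 0.36 F [-0.8  0.1 -1.5] w 0.0857 d cm [-0.24  0.21  3.9 ]
```

View pics/s2c.png

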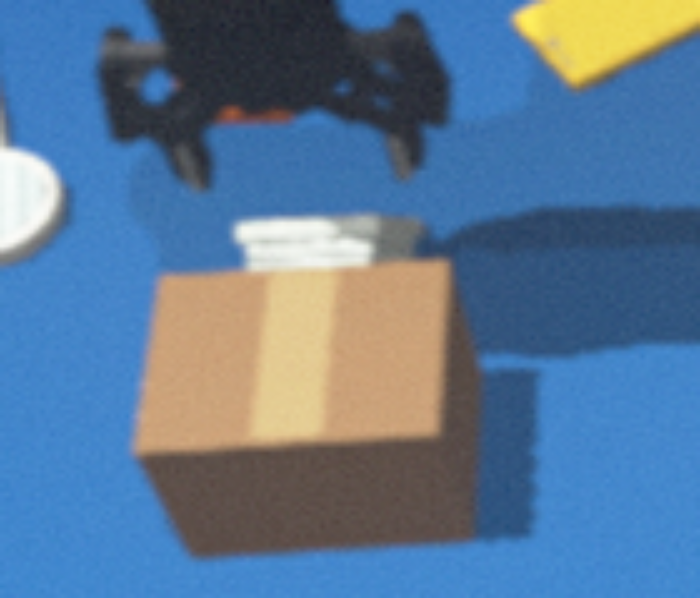

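```bash
python3 -c "
from h import *
c=dict(np.load('s2.npz'));t=dict(np.load('top0.npz'))
p=np.radians(-8.4);a=np.radians(55)
n=np.array([-np.sin(a)*np.cos(p),-np.sin(a)*np.sin(p),np.cos(a)]);ux=np.array([np.cos(a)*np.cos(p),np.cos(a)*np.sin(p),np.sin(a)]);ey=np.cross(n,ux)
C=np.array([.529,-.289,.059])
def pr(c,X):
    q=c['world_to_cam']@np.r_[X,1];q=c['intrinsics']@q[:3];return q[:2]/q[2]
for sx in(1,-1):
  for sy in (1,-1):
    X=C+ux*.064*sx+ey*.032*sy+n*.005;u=pr(c,X);print(X.round(3),'s2crop',((u-[130,220])*[5,4.6]).round(),'top px',pr(t,X).round(1),'crop1',((pr(t,X)-[385,190])*5).round())
s=read_state();M=R.from_quat(s['orientation']).as_matrix()
for sy in(1,-1):
  X=s['eef_pos']+M@[0,sy*.043,.012];print(((pr(c,X)-[130,220])*[5,4.6]).round())
cv2.imwrite('pics/s2d.png',cv2.resize(c['pixels'][250:290,165:235,::-1],None,fx=11,fy=11,interpolation=2))
"
```

```text
[ 0.566 -0.262  0.114] s2crop [371. 210.] top px [410.5 245.3] crop1 [128. 276.]
[ 0.557 -0.325  0.114] s2crop [229. 217.] top px [435.8 249. ] crop1 [254. 295.]
[ 0.493 -0.251  0.009] s2crop [418. 214.] top px [399.4 277. ] crop1 [ 72. 435.]
[ 0.484 -0.315  0.009] s2crop [289. 221.] top px [422.8 280.6] crop1 [189. 453.]
[394. 166.]
[205. 176.]
```

View pics/s2d.png

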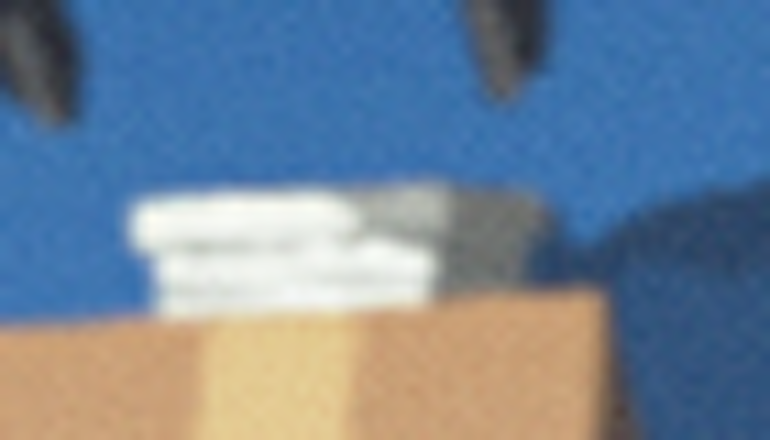

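The projected corners of my screen pose land within about a pixel of the picture, with the top edge at about (176–204,267). I'll go down and grip.

move_arm(
  plan=[
    {"gripper": -1, "dx": -0.3, "dy": 0.3, "dz": 1.3, "spin": 0},
    {"gripper": -1, "dx": 0, "dy": 0, "dz": 1.3, "spin": 0},
    {"gripper": -1, "dx": 0, "dy": 0, "dz": 1.2, "spin": 0},
    {"gripper": -1, "dx": 0, "dy": 0, "dz": 0, "spin": 0},
  ],
)

```text
clock: 2.42
eef_pos: [0.5391, -0.2884, 0.0874]
orientation: [0.073, 0.997, 0.001, -0.002]
wrist_force: [0.4, 0.1, -1.8]
width: 0.0855
```

```bash
python3 -c "
from h import *
to([.537,-.289,.0855])"
```

```text
t 2.42 p [ 0.5391 -0.2884  0.0874] yaw_y 81.59 tilt 0.26 F [ 0.4  0.1 -1.8] w 0.0855 d cm [ 0.2  -0.09  0.19]
```

move_arm(
  plan=[
    {"gripper": -0.6, "dx": 0.2, "dy": 0, "dz": 0.2, "spin": 0},
    {"gripper": -0.6, "dx": 0, "dy": 0, "dz": 0, "spin": 0},
    {"gripper": -0.5, "dx": 0, "dy": 0, "dz": 0, "spin": 0},
    {"gripper": -0.5, "dx": 0, "dy": 0, "dz": 0, "spin": 0},
  ],
)

```text
clock: 2.75
eef_pos: [0.5387, -0.289, 0.0895]
orientation: [0.073, 0.997, -0.0, 0.0]
wrist_force: [-0.5, -1.0, 1.3]
width: 0.0637
```

move_arm(
  plan=[
    {"gripper": -0.4, "dx": 0, "dy": 0, "dz": 0, "spin": 0},
    {"gripper": 1, "dx": 0, "dy": 0, "dz": 0, "spin": 0},
    {"gripper": 1, "dx": 0, "dy": 0, "dz": 0, "spin": 0},
    {"gripper": 1, "dx": 0, "dy": 0, "dz": 0, "spin": 0},
  ],
)

```text
clock: 3.08
eef_pos: [0.5387, -0.2891, 0.0899]
orientation: [0.073, 0.997, -0.0, 0.0]
wrist_force: [-2.6, 0.8, 5.9]
width: 0.0622
```

```bash
python3 -c "
from h import *
to([.537,-.289,.0855])
c=grab('scene','s3');cv2.imwrite('pics/s3c.png',cv2.resize(c['pixels'][220:350,130:270,::-1],None,fx=5,fy=4.6))
"
```

```text
t 3.08 p [ 0.5387 -0.2891  0.0899] yaw_y 81.61 tilt 0.07 F [-2.6  0.8  5.9] w 0.0622 d cm [ 0.17 -0.01  0.44]
```

View pics/s3c.png

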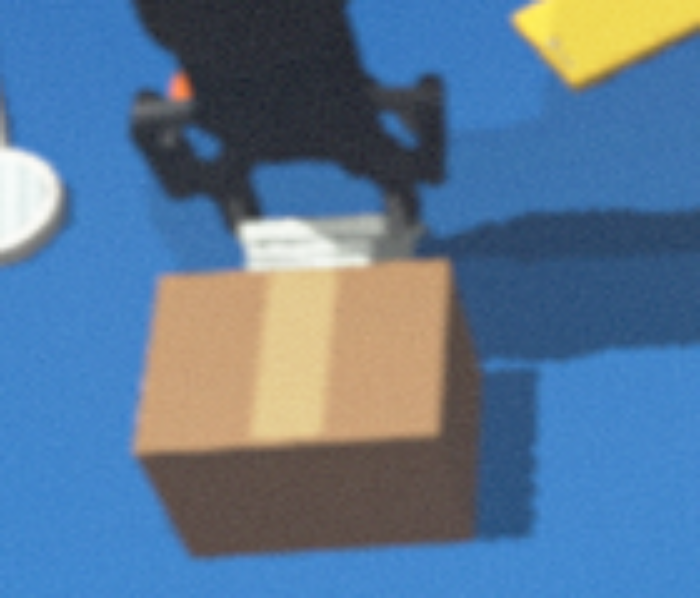

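The fingers hold the panel at a width of 62 mm, and the two narrower panels still stand behind it at about (190,272). I'll draw it out along the glass normal.

move_arm(
  plan=[
    {"gripper": 1, "dx": 0.4, "dy": 0, "dz": -0.3, "spin": 0},
    {"gripper": 1, "dx": 0.6, "dy": 0, "dz": -0.4, "spin": 0},
    {"gripper": 1, "dx": 0.8, "dy": 0, "dz": -0.6, "spin": 0},
    {"gripper": 1, "dx": 0.8, "dy": 0, "dz": -0.6, "spin": 0},
    {"gripper": 1, "dx": 0.8, "dy": 0, "dz": -0.6, "spin": 0},
  ],
)

```text
clock: 3.55
eef_pos: [0.5039, -0.2835, 0.1142]
orientation: [0.073, 0.997, 0.0, -0.0]
wrist_force: [-0.0, -0.1, -2.1]
width: 0.0621
```

move_arm(
  plan=[
    {"gripper": 1, "dx": 1, "dy": 0, "dz": -1, "spin": 0},
    {"gripper": 1, "dx": 1, "dy": 0, "dz": -2, "spin": 0},
    {"gripper": 1, "dx": 1, "dy": 0, "dz": -3, "spin": 0},
    {"gripper": 1, "dx": 0, "dy": 0, "dz": -3, "spin": 0},
    {"gripper": 1, "dx": 0, "dy": 0, "dz": 0, "spin": 0},
  ],
)

```text
clock: 3.97
eef_pos: [0.4762, -0.2808, 0.2123]
orientation: [0.073, 0.997, -0.002, 0.006]
wrist_force: [0.1, -0.7, 0.9]
width: 0.062
```

```bash
python3 -c "
from h import *
to([.537,-.289,.0855])
c=grab('scene','s4');cv2.imwrite('pics/s4c.png',cv2.resize(c['pixels'][130:350,110:380,::-1],None,fx=2.9,fy=2.7))
c=grab('top','t4');cv2.imwrite('pics/t4c.png',cv2.resize(c['pixels'][180:320,260:500,::-1],None,fx=3.3,fy=3.3))
"
```

```text
t 3.97 p [ 0.4762 -0.2808  0.2123] yaw_y 81.61 tilt 0.68 F [ 0.1 -0.7  0.9] w 0.062 d cm [-6.    0.12 12.75]
```

View pics/s4c.png

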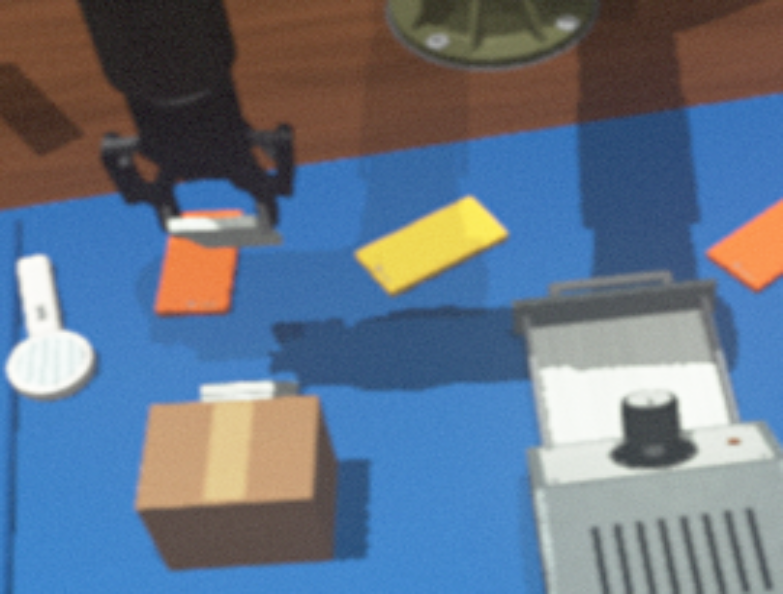

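View pics/t4c.png

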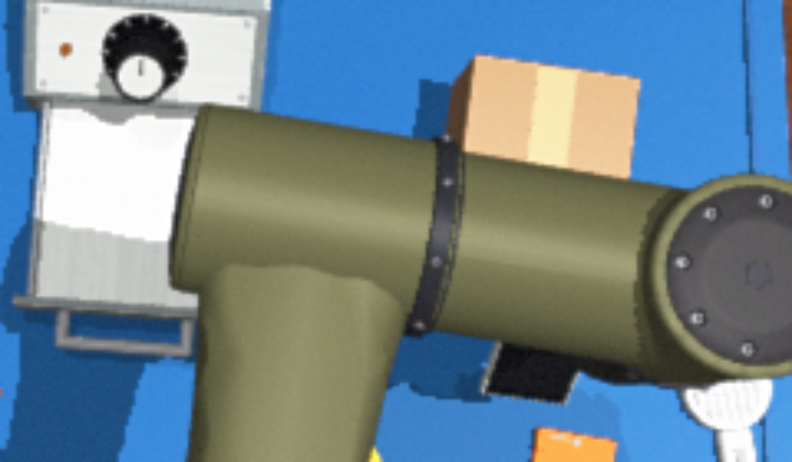

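The scene crop shows the screen held in the jaws at about (185,213), and the two rear ones still lean at about (190,272). Next I'll carry it to above the tray.

move_arm(
  plan=[
    {"gripper": 1, "dx": 0, "dy": 0, "dz": 0, "spin": -4.2},
    {"gripper": 1, "dx": -0.4, "dy": 2, "dz": 0, "spin": 0},
    {"gripper": 1, "dx": -0.8, "dy": 3.5, "dz": 0, "spin": 0},
    {"gripper": 1, "dx": -0.8, "dy": 3.5, "dz": 0, "spin": 0},
    {"gripper": 1, "dx": -0.8, "dy": 3.5, "dz": 0, "spin": 0},
  ],
)

```text
clock: 4.48
eef_pos: [0.5116, -0.1555, 0.2023]
orientation: [0.037, 0.999, 0.0, -0.001]
wrist_force: [1.0, -0.2, -0.9]
width: 0.0622
```

move_arm(
  plan=[
    {"gripper": 1, "dx": -0.8, "dy": 3.5, "dz": 0, "spin": 0},
    {"gripper": 1, "dx": -0.8, "dy": 3.5, "dz": 0, "spin": 0},
    {"gripper": 1, "dx": -0.8, "dy": 3.5, "dz": 0, "spin": 0},
    {"gripper": 1, "dx": -0.8, "dy": 3.5, "dz": 0, "spin": 0},
    {"gripper": 1, "dx": 0, "dy": 2, "dz": 0, "spin": 0},
  ],
)

```text
clock: 4.9
eef_pos: [0.5558, 0.0035, 0.2018]
orientation: [0.036, 0.999, 0.0, -0.001]
wrist_force: [-0.6, -0.3, -2.4]
width: 0.0625
```

move_arm(
  plan=[
    {"gripper": 1, "dx": 0, "dy": 0, "dz": 0, "spin": 0},
    {"gripper": 1, "dx": 0, "dy": 0, "dz": 0, "spin": 0},
  ],
)

```text
clock: 5.07
eef_pos: [0.5552, 0.0015, 0.2023]
orientation: [0.035, 0.999, -0.0, -0.001]
wrist_force: [-0.1, -0.7, -1.6]
width: 0.0624
```

```bash
python3 -c "
from h import *
to([.560,.0204,.20])
c=grab('scene','s5');cv2.imwrite('pics/s5c.png',cv2.resize(c['pixels'][150:350,240:440,::-1],None,fx=3,fy=3))
c=grab('top','t5');cv2.imwrite('pics/t5c.png',cv2.resize(c['pixels'][160:310,240:440,::-1],None,fx=4,fy=4))
"
```

```text
t 5.07 p [0.5552 0.0015 0.2023] yaw_y 85.94 tilt 0.15 F [-0.1 -0.7 -1.6] w 0.0624 d cm [-0.35  1.92  0.22]
```

View pics/s5c.png

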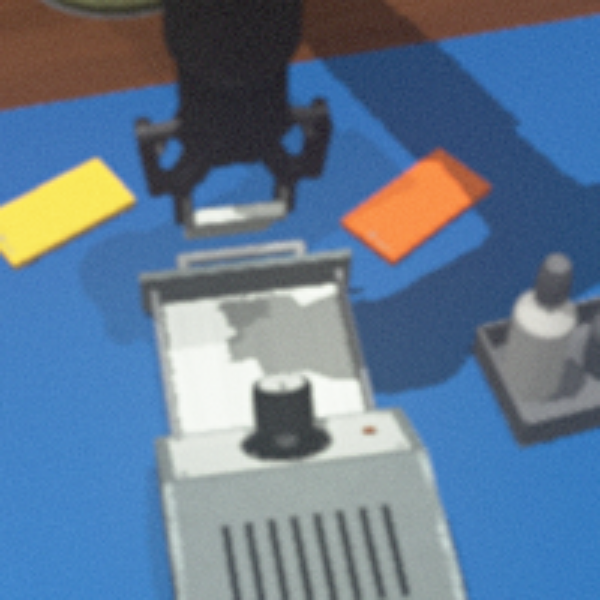

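View pics/t5c.png

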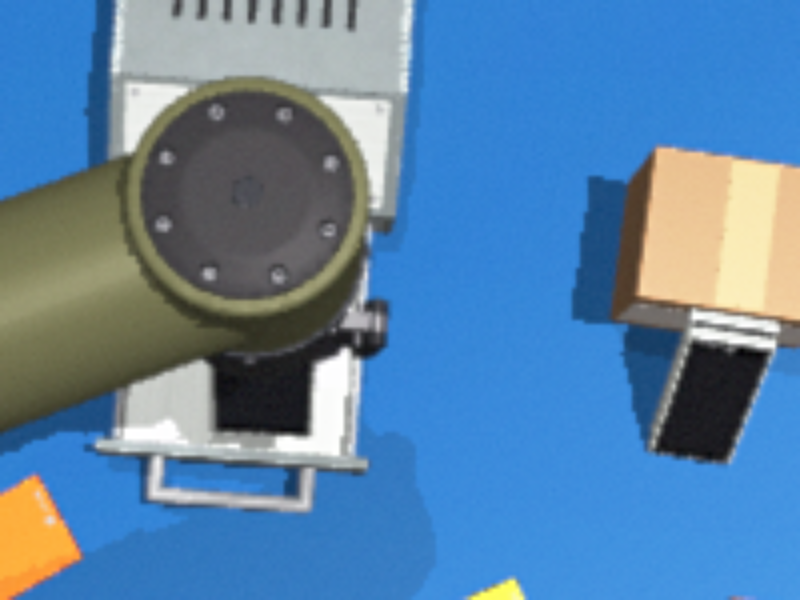

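The screen hangs above the tray, tilted with the glass facing the robot; in the top view its lower glass edge is at px (294–317,268). I'll check the tilt against the expected geometry.

```bash
python3 -c "
from h import *
c=dict(np.load('t5.npz'));P=pts(c)
def pr(c,X):
    q=c['world_to_cam']@np.r_[X,1];q=c['intrinsics']@q[:3];return q[:2]/q[2]
p=np.radians(-4.1);f=np.array([np.cos(p),np.sin(p),0])
T=np.array([.5552,.0015,.2023])
print(((pr(c,T-f*.0477+np.array([0,0,-.077]))-[240,160])*4), 'crop glass bottom expected; seen 260,432')
for v in range(255,274,2):print(v,P[v,303].round(4),P[v,310].round(4),P[v,298].round(4))
s=dict(np.load('s5.npz'));Q=pts(s)
print(((pr(s,T+f*.0278+np.array([0,0,.0218]))-[240,150])*3),'top centre expected in s5c')
"
```

```text
[255.9305565  430.48982125] crop glass bottom expected; seen 260,432
255 [0.5345 0.0067 0.1642] [ 0.5346 -0.0101  0.1635] [0.5344 0.0187 0.1643]
257 [0.5302 0.0068 0.1592] [ 0.5303 -0.0101  0.1595] [0.5308 0.019  0.1536]
259 [0.5259 0.0068 0.1545] [ 0.526  -0.0101  0.1541] [0.5267 0.0192 0.1466]
261 [0.5224 0.0071 0.1411] [ 0.522  -0.01    0.1455] [0.522  0.0192 0.1449]
263 [0.5177 0.0071 0.1393] [ 0.5173 -0.01    0.1437] [0.5178 0.0194 0.1381]
265 [0.5134 0.0072 0.1329] [ 0.5132 -0.01    0.1359] [0.5134 0.0195 0.1321]
267 [0.5089 0.0073 0.1276] [ 0.509  -0.01    0.1276] [0.5089 0.0196 0.1277]
269 [0.5136 0.0097 0.0161] [ 0.5132 -0.0093  0.0217] [0.5129 0.0229 0.023 ]
271 [0.5074 0.0094 0.0255] [ 0.5078 -0.0093  0.0221] [0.5074 0.0228 0.0248]
273 [0.4993 0.0086 0.0615] [ 0.4995 -0.0096  0.0586] [0.4993 0.0217 0.0602]
[236.76490737 209.760219  ] top centre expected in s5c
```

move_arm(
  plan=[
    {"gripper": 1, "dx": -0.5, "dy": 1.9, "dz": 1.5, "spin": 0},
    {"gripper": 1, "dx": 0, "dy": 0, "dz": 2, "spin": 0},
    {"gripper": 1, "dx": 0, "dy": 0, "dz": 2, "spin": 0},
    {"gripper": 1, "dx": 0, "dy": 0, "dz": 2, "spin": 0},
    {"gripper": 1, "dx": 0, "dy": 0, "dz": 0, "spin": 0},
  ],
)

```text
clock: 5.58
eef_pos: [0.5596, 0.0177, 0.1236]
orientation: [0.038, 0.999, -0.001, -0.004]
wrist_force: [-0.9, -0.1, -2.3]
width: 0.062
```

```bash
python3 -c "
from h import *
to([.560,.0204,.107])
c=grab('top','t6');cv2.imwrite('pics/t6c.png',cv2.resize(c['pixels'][160:310,240:440,::-1],None,fx=4,fy=4))
"
```

```text
t 5.58 p [0.5596 0.0177 0.1236] yaw_y 85.7 tilt 0.46 F [-0.9 -0.1 -2.3] w 0.062 d cm [-0.03  0.27  1.66]
```

View pics/t6c.png

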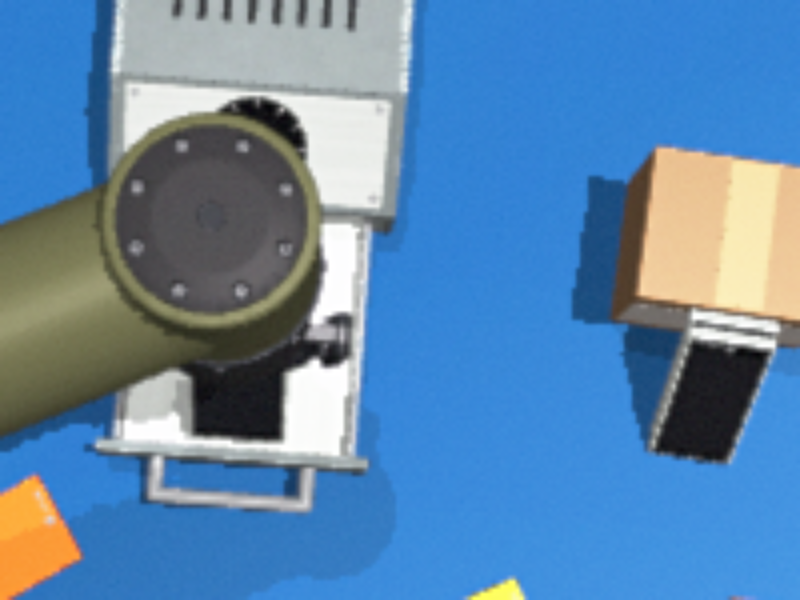

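move_arm(
  plan=[
    {"gripper": 1, "dx": 0, "dy": 0.2, "dz": 0.7, "spin": 0},
    {"gripper": 1, "dx": 0, "dy": 0, "dz": 0.6, "spin": 0},
    {"gripper": 1, "dx": 0, "dy": 0, "dz": 0.3, "spin": 0},
    {"gripper": 1, "dx": 0, "dy": 0, "dz": 0.2, "spin": 0},
    {"gripper": 1, "dx": 0, "dy": 0, "dz": 0, "spin": 0},
  ],
)

```text
clock: 6.05
eef_pos: [0.5623, 0.021, 0.1106]
orientation: [0.037, 0.999, 0.0, -0.0]
wrist_force: [-0.3, 0.2, -1.4]
width: 0.0624
```

```bash
python3 -c "
from h import *
to([.560,.0204,.107])"
```

```text
t 6.05 p [0.5623 0.021  0.1106] yaw_y 85.81 tilt 0.02 F [-0.3  0.2 -1.4] w 0.0624 d cm [ 0.22 -0.07  0.36]
```

move_arm(
  plan=[
    {"gripper": 1, "dx": 0, "dy": 0, "dz": 0.3, "spin": 0},
    {"gripper": 1, "dx": 0, "dy": 0, "dz": 0.3, "spin": 0},
    {"gripper": 1, "dx": 0, "dy": 0, "dz": 0, "spin": 0},
  ],
)

```text
clock: 6.3
eef_pos: [0.5633, 0.021, 0.1063]
orientation: [0.036, 0.999, 0.0, 0.001]
wrist_force: [0.3, -0.2, 4.2]
width: 0.0622
```

Contact came at z=0.106, as predicted. I'll now pivot the screen down along the arc.

move_arm(
  plan=[
    {"gripper": 1, "dx": -0.5, "dy": 0, "dz": 0.5, "spin": 0},
    {"gripper": 1, "dx": -0.5, "dy": 0, "dz": 0.5, "spin": 0},
    {"gripper": 1, "dx": -0.5, "dy": 0, "dz": 0.5, "spin": 0},
    {"gripper": 1, "dx": -0.5, "dy": 0, "dz": 0.5, "spin": 0},
    {"gripper": 1, "dx": 0, "dy": 0, "dz": 0, "spin": 0},
  ],
)

```text
clock: 6.72
eef_pos: [0.5842, 0.0192, 0.0867]
orientation: [0.036, 0.999, -0.0, 0.002]
wrist_force: [1.0, -0.2, 8.8]
width: 0.0622
```

```bash
python3 -c "
from h import *
to([.582,.0204,.088])
c=grab('top','t7');cv2.imwrite('pics/t7c.png',cv2.resize(c['pixels'][160:310,240:440,::-1],None,fx=4,fy=4))
P=pts(c)
for v in range(256,276,2):print(v,P[v,300].round(4),P[v,295].round(4))
c=grab('scene','s7');cv2.imwrite('pics/s7c.png',cv2.resize(c['pixels'][150:350,240:440,::-1],None,fx=3,fy=3))
"
```

```text
t 6.72 p [0.5842 0.0192 0.0867] yaw_y 85.83 tilt 0.22 F [ 1.  -0.2  8.8] w 0.0622 d cm [ 0.22  0.11 -0.13]
256 [0.5446 0.017  0.0533] [0.5442 0.03   0.0566]
258 [0.5398 0.0171 0.0491] [0.5393 0.0301 0.0532]
260 [0.5343 0.017  0.051 ] [0.5345 0.0302 0.0482]
262 [0.5297 0.0171 0.0439] [0.5297 0.0304 0.0436]
264 [0.5247 0.0172 0.0412] [0.5253 0.0307 0.0346]
266 [0.5195 0.0172 0.0399] [0.5199 0.0306 0.0353]
268 [0.5148 0.0173 0.0329] [0.5143 0.0304 0.0383]
270 [0.5101 0.0175 0.0252] [0.5101 0.0309 0.0248]
272 [0.5049 0.0175 0.0227] [0.5049 0.031  0.0217]
274 [0.4969 0.0165 0.058 ] [0.4967 0.0295 0.0598]
```

View pics/t7c.png

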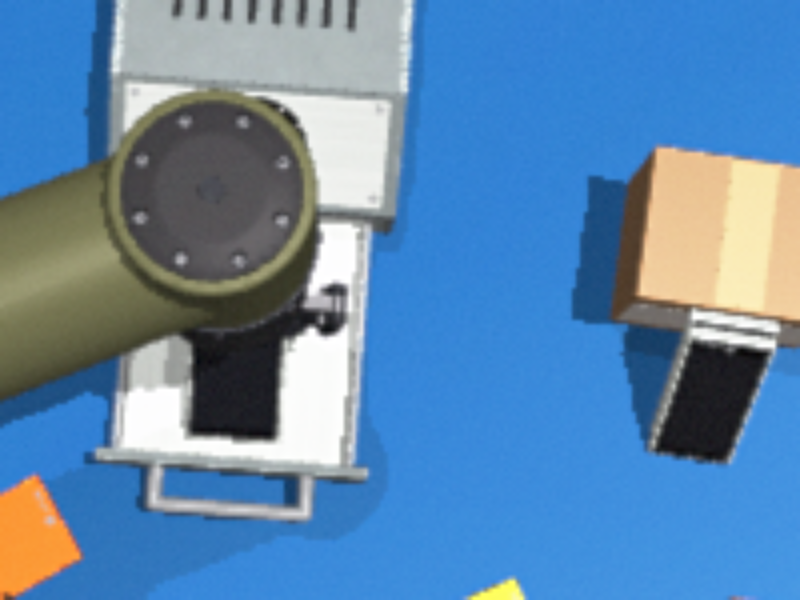

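View pics/s7c.png

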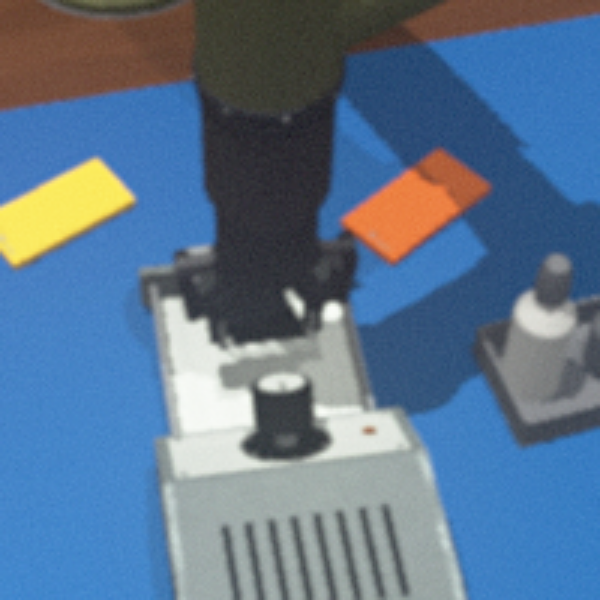

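The slope is now about 35° as planned. The tray slid out about 5 mm towards its stop, which is harmless. Continuing.

move_arm(
  plan=[
    {"gripper": 1, "dx": -0.4, "dy": 0, "dz": 0.6, "spin": 0},
    {"gripper": 1, "dx": -0.4, "dy": 0, "dz": 0.6, "spin": 0},
    {"gripper": 1, "dx": -0.3, "dy": 0, "dz": 0.6, "spin": 0},
    {"gripper": 1, "dx": -0.3, "dy": 0, "dz": 0.6, "spin": 0},
    {"gripper": 1, "dx": 0, "dy": 0, "dz": 0, "spin": 0},
  ],
)

```text
clock: 7.23
eef_pos: [0.5974, 0.0183, 0.0617]
orientation: [0.036, 0.999, -0.0, 0.001]
wrist_force: [0.6, -0.6, 5.8]
width: 0.0626
```

```bash
python3 -c "
from h import *
to([.598,.0184,.062])
c=grab('top','t8');cv2.imwrite('pics/t8c.png',cv2.resize(c['pixels'][160:310,240:440,::-1],None,fx=4,fy=4))
P=pts(c)
for v in range(252,276,2):print(v,P[v,300].round(4),P[v,295].round(4))
"
```

```text
t 7.23 p [0.5974 0.0183 0.0617] yaw_y 85.83 tilt 0.11 F [ 0.6 -0.6  5.8] w 0.0626 d cm [-0.06  0.01 -0.03]
252 [0.5564 0.0174 0.0433] [0.5561 0.0305 0.046 ]
254 [0.5514 0.0174 0.0403] [0.5509 0.0305 0.0444]
256 [0.5458 0.0173 0.043 ] [0.5456 0.0305 0.0446]
258 [0.5406 0.0173 0.042 ] [0.541  0.0307 0.0374]
260 [0.5355 0.0173 0.0396] [0.536  0.0308 0.0343]
262 [0.53   0.0172 0.0416] [0.5304 0.0306 0.0367]
264 [0.5253 0.0174 0.0342] [0.5248 0.0305 0.0388]
266 [0.52   0.0173 0.0347] [0.52   0.0307 0.0332]
268 [0.5146 0.0173 0.0343] [0.5149 0.0307 0.0314]
270 [0.5094 0.0173 0.0332] [0.5094 0.0306 0.0323]
272 [0.5049 0.0175 0.0229] [0.5048 0.0309 0.0239]
274 [0.4995 0.0175 0.0236] [0.4994 0.0308 0.0236]
```

View pics/t8c.png

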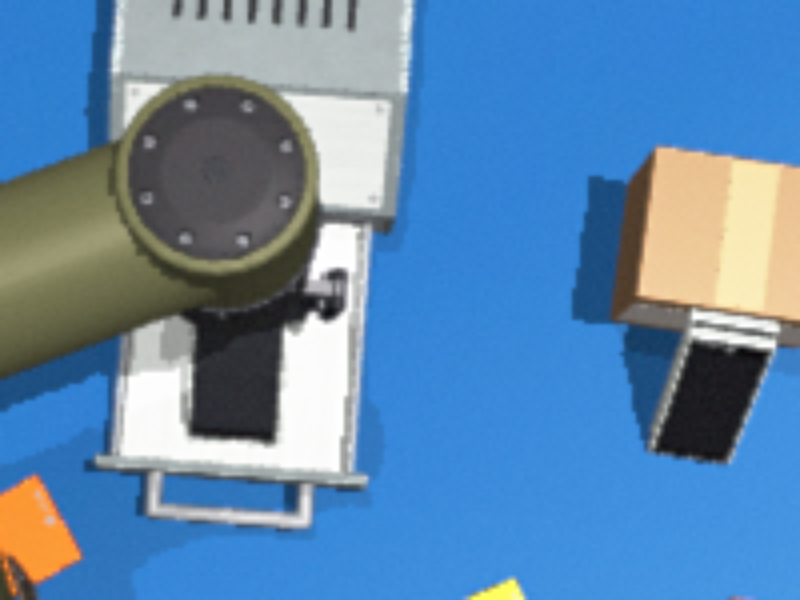

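move_arm(
  plan=[
    {"gripper": 1, "dx": -0.2, "dy": 0, "dz": 0.5, "spin": 0},
    {"gripper": 1, "dx": -0.1, "dy": 0, "dz": 0.5, "spin": 0},
    {"gripper": 1, "dx": -0.1, "dy": 0, "dz": 0.4, "spin": 0},
    {"gripper": 1, "dx": 0, "dy": 0, "dz": 0, "spin": 0},
  ],
)

```text
clock: 7.62
eef_pos: [0.6011, 0.0183, 0.0479]
orientation: [0.036, 0.999, 0.0, 0.001]
wrist_force: [-0.0, 0.6, 7.2]
width: 0.0621
```

move_arm(
  plan=[
    {"gripper": 1, "dx": 0, "dy": 0, "dz": 0.2, "spin": 0},
    {"gripper": 1, "dx": 0, "dy": 0, "dz": 0.1, "spin": 0},
    {"gripper": 1, "dx": 0, "dy": 0, "dz": 0, "spin": 0},
  ],
)

```text
clock: 7.87
eef_pos: [0.6012, 0.0184, 0.0453]
orientation: [0.036, 0.999, 0.0, 0.001]
wrist_force: [0.8, -0.7, 4.1]
width: 0.0622
```

```bash
python3 -c "
from h import *
to([.601,.0184,.043])
c=grab('top','t9');cv2.imwrite('pics/t9c.png',cv2.resize(c['pixels'][160:310,240:440,::-1],None,fx=4,fy=4))
P=pts(c)
for v in range(250,276,2):print(v,P[v,300].round(4),P[v,295].round(4))
"
```

```text
t 7.87 p [0.6012 0.0184 0.0453] yaw_y 85.83 tilt 0.14 F [ 0.8 -0.7  4.1] w 0.0622 d cm [0.02 0.   0.23]
250 [0.5625 0.0176 0.0379] [0.5622 0.0308 0.0396]
252 [0.5569 0.0175 0.0394] [0.557  0.0308 0.0381]
254 [0.552  0.0175 0.0359] [0.5515 0.0307 0.0393]
256 [0.5467 0.0175 0.0347] [0.5467 0.0309 0.0342]
258 [0.5411 0.0174 0.0371] [0.541  0.0307 0.038 ]
260 [0.5363 0.0175 0.0318] [0.5358 0.0307 0.0361]
262 [0.5308 0.0174 0.0332] [0.5308 0.0308 0.0325]
264 [0.5252 0.0173 0.0362] [0.5252 0.0306 0.0354]
266 [0.5198 0.0173 0.0359] [0.52   0.0307 0.0333]
268 [0.5148 0.0173 0.0332] [0.5145 0.0305 0.0353]
270 [0.5095 0.0173 0.0318] [0.5094 0.0306 0.0332]
272 [0.5048 0.0175 0.0235] [0.5049 0.0309 0.0225]
274 [0.4995 0.0175 0.0231] [0.4996 0.0309 0.0212]
```

View pics/t9c.png

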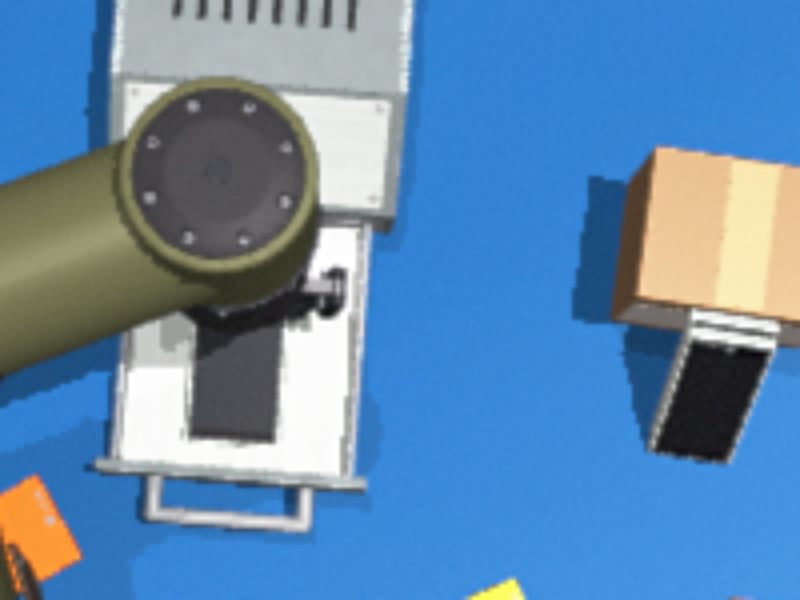

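The screen is within a few degrees of flat. I'll press down 2 mm more, then open.

move_arm(
  plan=[
    {"gripper": 1, "dx": 0, "dy": 0, "dz": 0.2, "spin": 0},
    {"gripper": 1, "dx": 0, "dy": 0, "dz": 0.1, "spin": 0},
    {"gripper": 1, "dx": 0, "dy": 0, "dz": 0, "spin": 0},
  ],
)

```text
clock: 8.17
eef_pos: [0.6009, 0.0184, 0.042]
orientation: [0.036, 0.999, 0.0, 0.001]
wrist_force: [0.5, 0.5, 7.5]
width: 0.0619
```

move_arm(
  plan=[
    {"gripper": -0.5, "dx": 0, "dy": 0, "dz": 0, "spin": 0},
    {"gripper": -0.6, "dx": 0, "dy": 0, "dz": 0, "spin": 0},
    {"gripper": -0.8, "dx": 0, "dy": 0, "dz": 0, "spin": 0},
    {"gripper": -1, "dx": 0, "dy": 0, "dz": 0, "spin": 0},
    {"gripper": -1, "dx": 0, "dy": 0, "dz": 0, "spin": 0},
  ],
)

```text
clock: 8.58
eef_pos: [0.6, 0.0182, 0.0403]
orientation: [0.037, 0.999, -0.0, -0.0]
wrist_force: [-0.6, 0.5, -0.2]
width: 0.0856
```

move_arm(
  plan=[
    {"gripper": -1, "dx": 0, "dy": 0, "dz": -1, "spin": 0},
    {"gripper": -1, "dx": 0, "dy": 0, "dz": -2, "spin": 0},
    {"gripper": -1, "dx": 0, "dy": 0, "dz": -3, "spin": 0},
    {"gripper": -1, "dx": 1, "dy": 0, "dz": -4, "spin": 0},
    {"gripper": -1, "dx": 2, "dy": 0, "dz": -3, "spin": 0},
  ],
)

```text
clock: 9.0
eef_pos: [0.5711, 0.02, 0.1739]
orientation: [0.037, 0.999, -0.0, 0.001]
wrist_force: [0.3, 0.8, 1.0]
width: 0.0855
```

move_arm(
  plan=[
    {"gripper": -1, "dx": 4, "dy": 0, "dz": 0, "spin": 0},
    {"gripper": -1, "dx": 4, "dy": 0, "dz": 0, "spin": 0},
    {"gripper": -1, "dx": 4, "dy": 0, "dz": 0, "spin": 0},
    {"gripper": -1, "dx": 3, "dy": 0, "dz": 0, "spin": 0},
    {"gripper": -1, "dx": 0, "dy": 0, "dz": 0, "spin": 0},
  ],
)

```text
clock: 9.42
eef_pos: [0.4178, 0.0314, 0.1729]
orientation: [0.036, 0.999, 0.002, 0.002]
wrist_force: [1.8, 0.6, 1.3]
width: 0.0859
```

```bash
python3 -c "
from h import *
to([.43,.03,.2])
c=grab('top','t10');cv2.imwrite('pics/t10c.png',cv2.resize(c['pixels'][160:310,240:440,::-1],None,fx=4,fy=4))
c=grab('scene','s10');cv2.imwrite('pics/s10c.png',cv2.resize(c['pixels'][150:350,240:440,::-1],None,fx=3,fy=3))
"
```

```text
t 9.42 p [0.4178 0.0314 0.1729] yaw_y 85.91 tilt 0.31 F [1.8 0.6 1.3] w 0.0859 d cm [-1.24 -0.04 -2.71]
```

View pics/t10c.png

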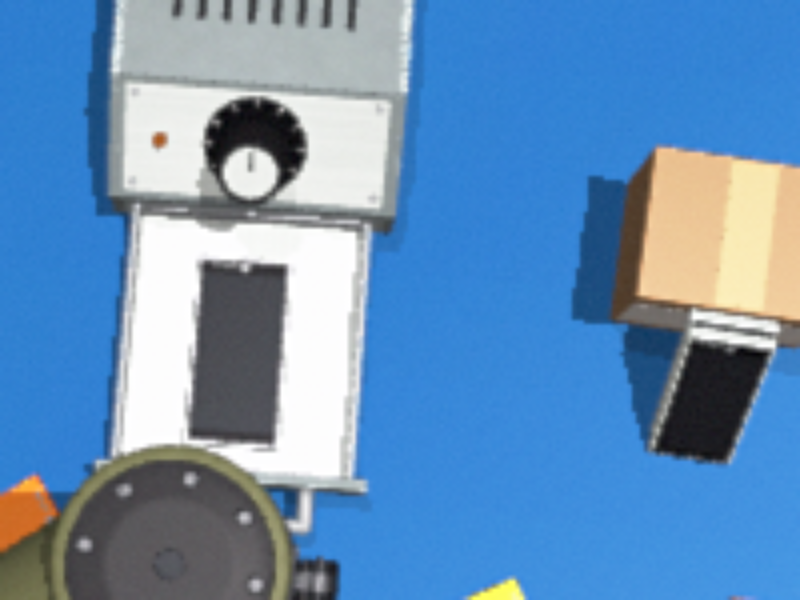

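View pics/s10c.png

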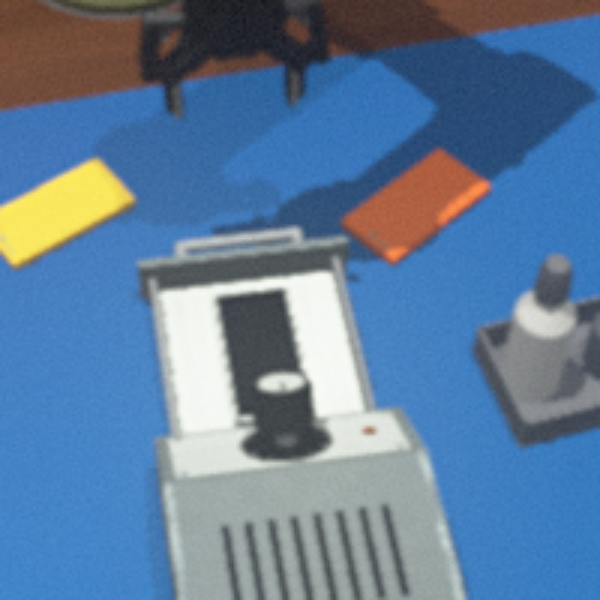

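The screen lies flat, glass up, in the tray, with corners at about (202,262) and (275,441) in the top crop. The stack is undisturbed. The gripper body would hit the knob if I pushed at mid-handle, so I'll push on the plate beside the handle at y ≈ -70 mm in the box frame, with the fingers shut.

```bash
python3 -c "
from h import *
c=dict(np.load('t10.npz'));P=pts(c)
m=P[227:266,292:307].reshape(-1,3);A=np.c_[m[:,:2],np.ones(len(m))];k=np.linalg.lstsq(A,m[:,2],rcond=None)[0];print('screen tilt',k[:2],'z',np.median(m[:,2]),'floor',np.median(P[225:270,318:326,2]))
for v in range(272,286):print(v,P[v,327].round(4),c['pixels'][v,327])
for v in range(205,222):print(v,P[v,325].round(4))
to([.458,-.0423,.16])
"
```

```text
screen tilt [-0.36661025 -0.56686737] z 0.032218896870267466 floor 0.022092050364340587
272 [ 0.5037 -0.0544  0.041 ] [239 240 242]
273 [ 0.5012 -0.0544  0.0395] [209 211 216]
274 [ 0.498  -0.0542  0.0462] [210 211 216]
275 [ 0.4958 -0.0544  0.0414] [233 233 235]
276 [ 0.4933 -0.0544  0.0391] [233 233 235]
277 [ 0.4904 -0.0543  0.0425] [234 234 236]
278 [ 0.4879 -0.0544  0.04  ] [232 233 237]
279 [ 0.4849 -0.0542  0.0458] [197 202 208]
280 [ 0.4815 -0.0539  0.0585] [185 195 195]
281 [ 0.4788 -0.0538  0.0602] [184 195 196]
282 [ 0.4761 -0.0538  0.0625] [140 147 145]
283 [ 0.4759 -0.055   0.0191] [63 78 99]
284 [ 0.4739 -0.0554  0.0063] [ 48 117 189]
285 [ 0.4714 -0.0555  0.0027] [ 53 124 195]
205 [ 0.6762 -0.0481  0.0786]
206 [ 0.6744 -0.0482  0.075 ]
207 [ 0.6703 -0.048   0.0811]
208 [ 0.6701 -0.0483  0.07  ]
209 [ 0.6663 -0.0482  0.0753]
210 [ 0.6648 -0.0483  0.0695]
211 [ 0.6615 -0.0482  0.0725]
212 [ 0.6598 -0.0483  0.0678]
213 [ 0.658  -0.0485  0.0634]
214 [ 0.6657 -0.0497  0.0127]
215 [ 0.6575 -0.049   0.0396]
216 [ 0.6552 -0.0491  0.0371]
217 [ 0.6564 -0.0496  0.0174]
218 [ 0.6528 -0.0495  0.0212]
219 [ 0.6498 -0.0495  0.0227]
220 [ 0.6472 -0.0495  0.0218]
221 [ 0.6439 -0.0494  0.0242]
t 9.52 p [0.4205 0.0317 0.1725] yaw_y 85.89 tilt 0.24 F [0.1 0.3 0.7] w 0.0854 d cm [-4.26 -7.11  1.24]
```

```bash
python3 -c "
from h import *
c=dict(np.load('t10.npz'));P=pts(c)
for v in range(227,268,8): print(v,np.median(P[v:v+6,293:305,2]), np.median(P[v:v+6,291:296,2]),np.median(P[v:v+6,303:308,2]))
to([.440,-.041,.062])
"
```

```text
227 0.03251744305211979 0.03298489998174403 0.033147680982493766
235 0.031940706477131875 0.032420375072747976 0.03150056257371492
243 0.032061088728184584 0.03143774372923924 0.032483855862130206
251 0.032213668745317725 0.03215104533059232 0.03195203557633508
259 0.03152420058078442 0.03161215575328191 0.03202934178500716
267 0.031682198747497226 0.03127632198119823 0.03180578496795183
t 9.52 p [0.4205 0.0317 0.1725] yaw_y 85.89 tilt 0.24 F [0.1 0.3 0.7] w 0.0854 d cm [-2.43 -7.13 11.04]
```

move_arm(
  plan=[
    {"gripper": 1, "dx": -0.6, "dy": -2.4, "dz": 0, "spin": 0},
    {"gripper": 1, "dx": -0.6, "dy": -2.4, "dz": 0, "spin": 0},
    {"gripper": 1, "dx": -0.6, "dy": -2.4, "dz": 0, "spin": 0},
    {"gripper": 1, "dx": 0, "dy": 0, "dz": 0, "spin": 0},
    {"gripper": 1, "dx": 0, "dy": 0, "dz": 0, "spin": 0},
  ],
)

```text
clock: 9.93
eef_pos: [0.434, -0.0429, 0.1705]
orientation: [0.038, 0.999, -0.0, -0.001]
wrist_force: [0.4, -0.0, 0.0]
width: 0.0253
```

```bash
python3 -c "
from h import *
to([.440,-.041,.062])
"
```

```text
t 9.93 p [ 0.434  -0.0429  0.1705] yaw_y 85.63 tilt 0.09 F [ 0.4 -0.   0. ] w 0.0253 d cm [-0.6   0.24 10.85]
```

The screen is flat: every strip lies within 1 mm at 10 mm above the floor. Lowering.

move_arm(
  plan=[
    {"gripper": 1, "dx": 0, "dy": 0, "dz": 3, "spin": 0},
    {"gripper": 1, "dx": 0, "dy": 0, "dz": 3, "spin": 0},
    {"gripper": 1, "dx": 0, "dy": 0, "dz": 3, "spin": 0},
    {"gripper": 1, "dx": 0, "dy": 0, "dz": 1.7, "spin": 0},
    {"gripper": 1, "dx": 0, "dy": 0, "dz": 0, "spin": 0},
  ],
)

```text
clock: 10.35
eef_pos: [0.4312, -0.0416, 0.0593]
orientation: [0.037, 0.999, -0.001, -0.004]
wrist_force: [-0.7, -0.6, 0.3]
width: -0.0002
```

```bash
python3 -c "
from h import *
to([.464,-.043,.062])
c=grab('scene','s11');cv2.imwrite('pics/s11c.png',cv2.resize(c['pixels'][150:350,240:440,::-1],None,fx=3,fy=3))
"
```

```text
t 10.35 p [ 0.4312 -0.0416  0.0593] yaw_y 85.81 tilt 0.46 F [-0.7 -0.6  0.3] w -0.0002 d cm [-3.28  0.1  -0.3 ]
```

View pics/s11c.png

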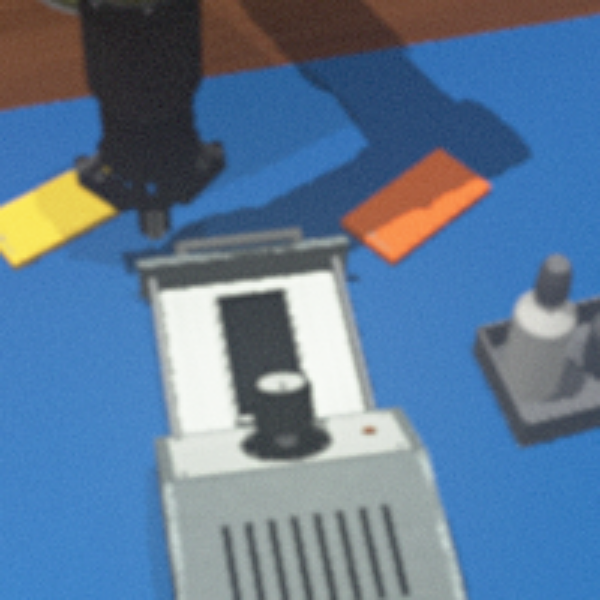

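The shut fingers are at about (152,225), left of the handle and before the plate. Pushing home.

move_arm(
  plan=[
    {"gripper": 1, "dx": -1.5, "dy": 0, "dz": 0, "spin": 0},
    {"gripper": 1, "dx": -1, "dy": 0, "dz": 0, "spin": 0},
    {"gripper": 1, "dx": -1, "dy": 0, "dz": 0, "spin": 0},
    {"gripper": 1, "dx": -1.2, "dy": 0, "dz": 0, "spin": 0},
    {"gripper": 1, "dx": -1.4, "dy": 0, "dz": 0, "spin": 0},
  ],
)

```text
clock: 10.82
eef_pos: [0.4957, -0.0457, 0.0659]
orientation: [0.036, 0.999, 0.0, 0.001]
wrist_force: [-1.7, 1.0, 1.9]
width: -0.0002
```

move_arm(
  plan=[
    {"gripper": 1, "dx": -1.5, "dy": 0, "dz": 0, "spin": 0},
    {"gripper": 1, "dx": -1.5, "dy": 0, "dz": 0, "spin": 0},
    {"gripper": 1, "dx": -1.5, "dy": 0, "dz": 0, "spin": 0},
    {"gripper": 1, "dx": -1.5, "dy": 0, "dz": 0, "spin": 0},
    {"gripper": 1, "dx": -1.3, "dy": 0, "dz": 0, "spin": 0},
  ],
)

```text
clock: 11.23
eef_pos: [0.569, -0.0511, 0.0658]
orientation: [0.036, 0.999, -0.0, 0.001]
wrist_force: [-2.0, 1.1, 1.6]
width: -0.0001
```

move_arm(
  plan=[
    {"gripper": 1, "dx": -1.3, "dy": 0, "dz": 0, "spin": 0},
    {"gripper": 1, "dx": -1.3, "dy": 0, "dz": 0, "spin": 0},
    {"gripper": 1, "dx": -1, "dy": 0, "dz": 0, "spin": 0},
    {"gripper": 1, "dx": -0.7, "dy": 0, "dz": 0, "spin": 0},
    {"gripper": 1, "dx": 0, "dy": 0, "dz": 0, "spin": 0},
  ],
)

```text
clock: 11.65
eef_pos: [0.6118, -0.0544, 0.065]
orientation: [0.036, 0.999, -0.0, 0.001]
wrist_force: [-0.1, 0.4, -0.0]
width: 0.0003
```

```bash
python3 -c "
from h import *
to([.64,-.056,.062])
c=grab('scene','s12');cv2.imwrite('pics/s12c.png',cv2.resize(c['pixels'][150:350,240:440,::-1],None,fx=3,fy=3))
"
```

```text
t 11.65 p [ 0.6118 -0.0544  0.065 ] yaw_y 85.83 tilt 0.1 F [-0.1  0.4 -0. ] w 0.0003 d cm [-2.83  0.04  0.31]
```

View pics/s12c.png

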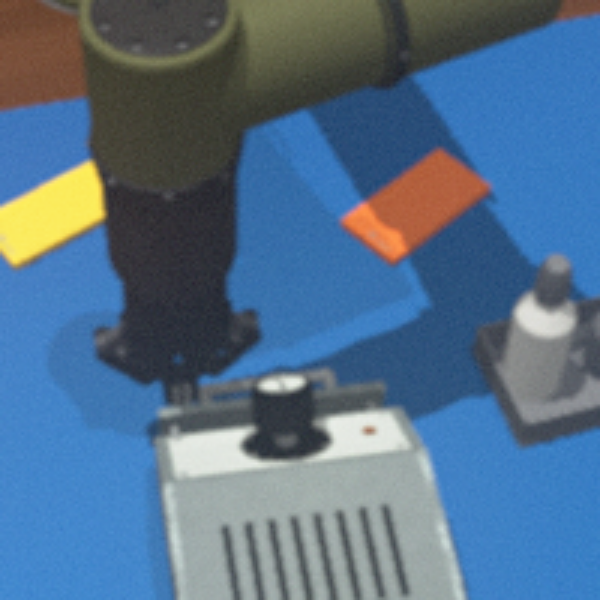

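The tray is nearly in, with about 25 mm to go. The fingers push left of the handle at about (182,385), clear of the knob.

move_arm(
  plan=[
    {"gripper": 1, "dx": -0.7, "dy": 0, "dz": 0, "spin": 0},
    {"gripper": 1, "dx": -0.7, "dy": 0, "dz": 0, "spin": 0},
    {"gripper": 1, "dx": -0.4, "dy": 0, "dz": 0, "spin": 0},
    {"gripper": 1, "dx": -0.3, "dy": 0, "dz": 0, "spin": 0},
    {"gripper": 1, "dx": -0.2, "dy": 0, "dz": 0, "spin": 0},
  ],
)

```text
clock: 12.12
eef_pos: [0.6332, -0.0564, 0.0638]
orientation: [0.037, 0.999, -0.0, -0.0]
wrist_force: [-1.1, -0.5, 0.6]
width: 0.0001
```

move_arm(
  plan=[
    {"gripper": 1, "dx": -0.2, "dy": 0, "dz": 0, "spin": 0},
    {"gripper": 1, "dx": -0.2, "dy": 0, "dz": 0, "spin": 0},
    {"gripper": 1, "dx": -0.1, "dy": 0, "dz": 0, "spin": 0},
  ],
)

```text
clock: 12.37
eef_pos: [0.6374, -0.0568, 0.0637]
orientation: [0.037, 0.999, -0.0, -0.001]
wrist_force: [-7.8, 2.0, 3.9]
width: -0.0001
```

move_arm(
  plan=[
    {"gripper": 1, "dx": -0.2, "dy": 0, "dz": 0, "spin": 0},
    {"gripper": 1, "dx": -0.2, "dy": 0, "dz": 0, "spin": 0},
    {"gripper": 1, "dx": 0, "dy": 0, "dz": 0, "spin": 0},
    {"gripper": 1, "dx": 0, "dy": 0, "dz": 0, "spin": 0},
  ],
)

```text
clock: 12.7
eef_pos: [0.6377, -0.0568, 0.0637]
orientation: [0.036, 0.999, -0.0, -0.005]
wrist_force: [-21.6, 5.2, 12.4]
width: -0.0004
```

```bash
python3 -c "
from h import *
to([.64,-.056,.062])
c=grab('scene','s13');cv2.imwrite('pics/s13c.png',cv2.resize(c['pixels'][230:350,270:400,::-1],None,fx=5,fy=5))
"
```

```text
t 12.7 p [ 0.6377 -0.0568  0.0637] yaw_y 85.82 tilt 0.6 F [-21.6   5.2  12.4] w -0.0004 d cm [-0.23  0.1   0.17]
```

View pics/s13c.png

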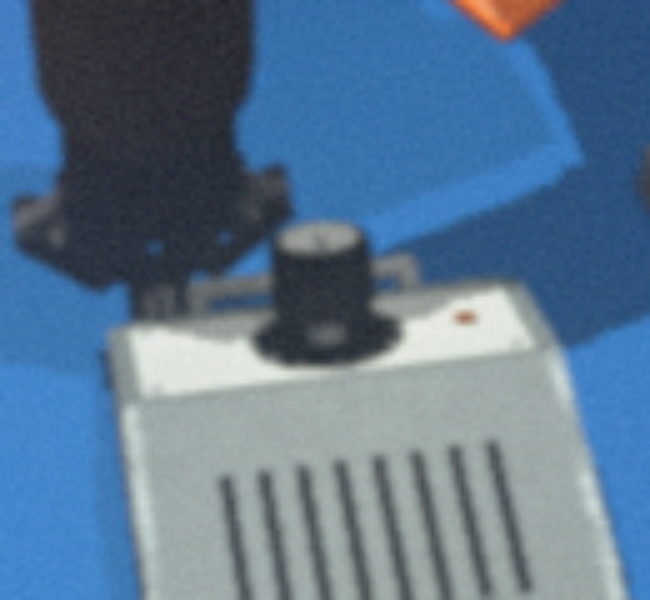

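It stopped firmly at the predicted x≈0.638, and the plate is flush in the picture. Backing off and checking from the top.

move_arm(
  plan=[
    {"gripper": 1, "dx": 1, "dy": 0, "dz": 0, "spin": 0},
    {"gripper": 1, "dx": 3, "dy": 0, "dz": 0, "spin": 0},
    {"gripper": 1, "dx": 4, "dy": 0, "dz": -1, "spin": 0},
    {"gripper": 0, "dx": 4, "dy": 0, "dz": -4, "spin": 0},
    {"gripper": -0.5, "dx": 3, "dy": 0, "dz": -4, "spin": 0},
  ],
)

```text
clock: 13.17
eef_pos: [0.5048, -0.0474, 0.1349]
orientation: [0.037, 0.999, -0.0, -0.002]
wrist_force: [1.9, 0.7, 2.4]
width: 0.0232
```

move_arm(
  plan=[
    {"gripper": -1, "dx": 2, "dy": 0, "dz": -4, "spin": 0},
    {"gripper": -1, "dx": 1, "dy": 0, "dz": -4, "spin": 0},
    {"gripper": -1, "dx": 0, "dy": 0, "dz": -1, "spin": 0},
    {"gripper": -1, "dx": 0, "dy": 0, "dz": 0, "spin": 0},
    {"gripper": -1, "dx": 0, "dy": 0, "dz": 0, "spin": 0},
  ],
)

```text
clock: 13.58
eef_pos: [0.4796, -0.0448, 0.2247]
orientation: [0.036, 0.999, 0.001, 0.001]
wrist_force: [-1.1, 0.9, 0.2]
width: 0.0833
```

```bash
python3 - <<'E'
from h import *
c=grab('top','t14');cv2.imwrite('pics/t14c.png',cv2.resize(c['pixels'][115:245,240:390,::-1],None,fx=5,fy=4.6))
P=pts(c)
K=c['intrinsics'];T=np.linalg.inv(c['world_to_cam'])
to([.6,0,.2])
for v in range(204,224):print(v,P[v,325].round(4),c['pixels'][v,325])
px=c['pixels'].astype(int);w=np.zeros((480,640),np.uint8);w[175:220,285:322]=1
m=((px.max(-1)<70)&(w>0)).astype(np.uint8);print('dark',np.argwhere(m).mean(0),np.argwhere(m).min(0),np.argwhere(m).max(0))
E
```

```text
t 13.63 p [ 0.4793 -0.0449  0.2233] yaw_y 85.81 tilt 0.04 F [-0.2 -0.  -0.9] w 0.0854 d cm [-11.71   5.36   2.33]
204 [ 0.6785 -0.048   0.0806] [240 241 238]
205 [ 0.6756 -0.048   0.0815] [238 240 237]
206 [ 0.6739 -0.0481  0.077 ] [237 240 237]
207 [ 0.6719 -0.0482  0.074 ] [240 241 239]
208 [ 0.6694 -0.0482  0.0729] [239 241 238]
209 [ 0.6672 -0.0483  0.0708] [239 240 238]
210 [ 0.666  -0.0484  0.0638] [240 241 238]
211 [ 0.6623 -0.0483  0.0686] [201 206 203]
212 [ 0.6601 -0.0484  0.0662] [143 151 153]
213 [ 0.6579 -0.0484  0.0639] [108 114 114]
214 [ 0.6561 -0.0485  0.0597] [156 164 164]
215 [ 0.6536 -0.0486  0.0588] [184 193 196]
216 [ 0.651  -0.0486  0.058 ] [195 207 207]
217 [ 0.6503 -0.0488  0.0483] [85 89 90]
218 [ 0.6495 -0.0491  0.0385] [59 60 61]
219 [ 0.6501 -0.0495  0.0212] [63 65 72]
220 [ 0.6512 -0.05    0.0007] [ 35  76 124]
221 [ 0.6489 -0.0501 -0.0019] [ 43 112 184]
222 [ 0.6436 -0.0497  0.0114] [ 42 113 184]
223 [ 0.6425 -0.05    0.0018] [ 46 117 189]
dark [197.26801153 303.50144092] [185 287] [218 319]
```

View pics/t14c.png

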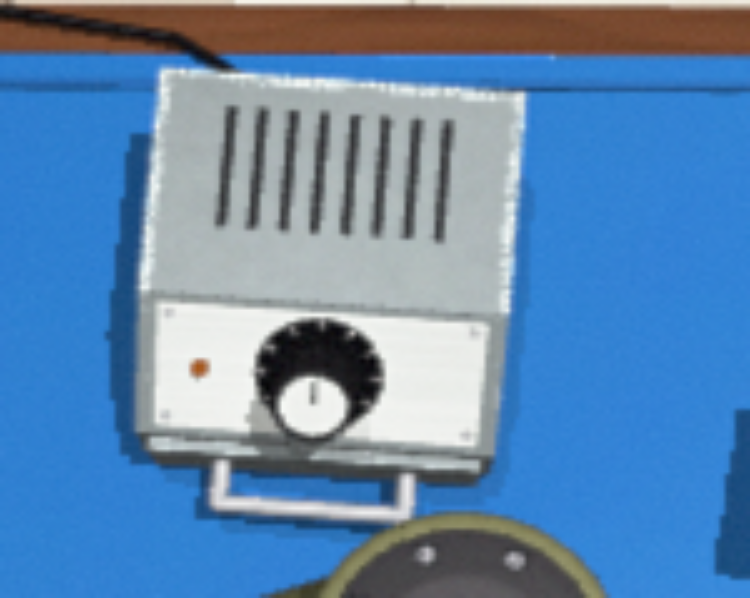

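The tray is home, with the plate against the front (rows 213–217, x≈0.65–0.656). The knob's white cap is centred at px (302.6,203.5). Locating the grip point.

```bash
python3 - <<'E'
from h import *
c=dict(np.load('t14.npz'));px=c['pixels'].astype(int);P=pts(c)
K=c['intrinsics'];T=np.linalg.inv(c['world_to_cam'])
def ray(u,v,z):
    D=T[:3,:3]@[(u-K[0,2])/K[0,0],(v-K[1,2])/K[1,1],1];return T[:3,3]+(z-T[2,3])/D[2]*D
p=np.radians(-4.2);f=np.array([np.cos(p),np.sin(p),0]);ax=-np.sin(.6)*f+[0,0,np.cos(.6)]
print('cap depth',np.median(P[199:207,299:306].reshape(-1,3),0))
for z in(.127,.130):
    cap=ray(302.6,203.5,z);print('cap',cap.round(4),'grip',(cap-ax*.016).round(4))
# expectation from box front (.657,-.048): mid of fascia
l=np.array([-f[1],f[0],0]);cen=np.array([.657,-.048,0]);ctr=np.array([.585,.0186,0])
t=(cen-ctr)@f;F=ctr+f*t;print('expected',(F+f*.035+[0,0,.003+.062+.0239]+ax*.032).round(4))
s=read_state();to(cap-ax*.016)
sc=dict(np.load('s13.npz'));q=sc['world_to_cam']@np.r_[cap,1];q=sc['intrinsics']@q[:3];print('cap in s13 crop',(q[:2]/q[2]-[270,230])*5)
E
```

```text
cap depth [0.67072535 0.01087476 0.13102093]
cap [0.669  0.0094 0.127 ] grip [0.678  0.0087 0.1138]
cap [0.6683 0.0093 0.13  ] grip [0.6774 0.0087 0.1168]
expected [0.6784 0.0117 0.1153]
t 13.63 p [ 0.4793 -0.0449  0.2233] yaw_y 85.81 tilt 0.04 F [-0.2 -0.  -0.9] w 0.0854 d cm [-19.37   6.78  10.65]
cap in s13 crop [309.8684524  232.60590566]
```

move_arm(
  plan=[
    {"gripper": -1, "dx": -3.9, "dy": 1.1, "dz": 0, "spin": 0},
    {"gripper": -1, "dx": -3.9, "dy": 1.1, "dz": 0, "spin": 0},
    {"gripper": -1, "dx": -3.9, "dy": 1.1, "dz": 0, "spin": 0},
    {"gripper": -1, "dx": -3.9, "dy": 1.1, "dz": 0, "spin": 0},
    {"gripper": -1, "dx": -3.8, "dy": 2.5, "dz": 0, "spin": 0},
  ],
)

```text
clock: 14.05
eef_pos: [0.6761, 0.0064, 0.2208]
orientation: [0.038, 0.999, -0.001, -0.002]
wrist_force: [0.0, -1.2, 0.5]
width: 0.0849
```

move_arm(
  plan=[
    {"gripper": -1, "dx": 0, "dy": 0, "dz": 2, "spin": 0},
    {"gripper": -1, "dx": 0, "dy": 0, "dz": 0, "spin": 0},
  ],
)

```text
clock: 14.22
eef_pos: [0.6742, 0.0088, 0.1939]
orientation: [0.036, 0.999, -0.001, -0.007]
wrist_force: [-0.9, 0.4, -2.6]
width: 0.0851
```

```bash
python3 - <<'E'
from h import *
to([.678,.0108,.121])
c=grab('scene','s15');cv2.imwrite('pics/s15c.png',cv2.resize(c['pixels'][200:350,250:400,::-1],None,fx=4,fy=4))
E
```

```text
t 14.22 p [0.6742 0.0088 0.1939] yaw_y 85.83 tilt 0.77 F [-0.9  0.4 -2.6] w 0.0851 d cm [-0.46  0.25  7.28]
```

View pics/s15c.png

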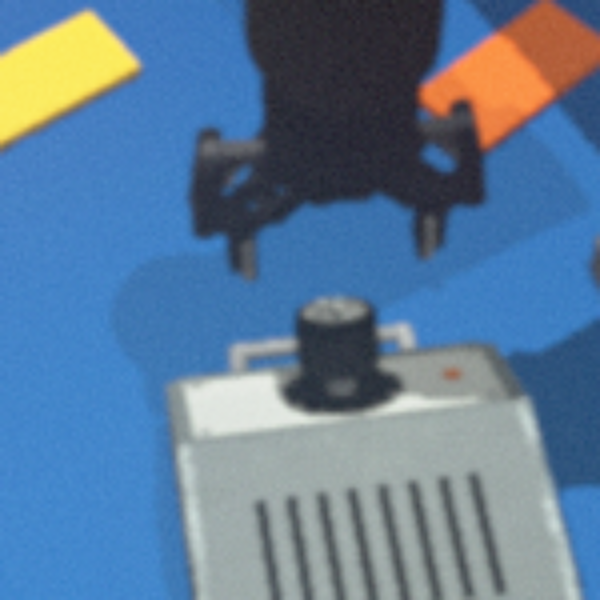

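The open jaws straddle the knob: tips at about (312,265) and (357,260), knob cap at (335,277). Descending.

move_arm(
  plan=[
    {"gripper": -1, "dx": -0.4, "dy": 0.2, "dz": 2.3, "spin": 0},
    {"gripper": -1, "dx": 0, "dy": 0, "dz": 2.2, "spin": 0},
    {"gripper": -1, "dx": 0, "dy": 0, "dz": 1.5, "spin": 0},
    {"gripper": -1, "dx": 0, "dy": 0, "dz": 0.8, "spin": 0},
    {"gripper": -1, "dx": 0, "dy": 0, "dz": 0, "spin": 0},
  ],
)

```text
clock: 14.68
eef_pos: [0.6771, 0.0088, 0.1347]
orientation: [0.037, 0.999, -0.0, -0.001]
wrist_force: [0.5, 0.0, -0.2]
width: 0.0853
```

```bash
python3 - <<'E'
from h import *
to([.678,.0108,.121])
c=grab('scene','s16');cv2.imwrite('pics/s16c.png',cv2.resize(c['pixels'][200:350,250:400,::-1],None,fx=4,fy=4))
E
```

```text
t 14.68 p [0.6771 0.0088 0.1347] yaw_y 85.79 tilt 0.14 F [ 0.5  0.  -0.2] w 0.0853 d cm [-0.07  0.21  1.37]
```

View pics/s16c.png

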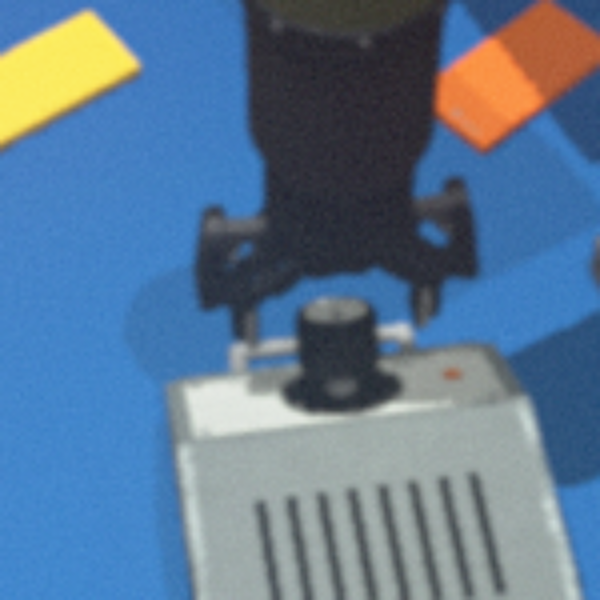

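The fingers are centred on the knob (mean column 336 against 338). Lowering the rest and gripping.

move_arm(
  plan=[
    {"gripper": -1, "dx": 0, "dy": 0.1, "dz": 0.8, "spin": 0},
    {"gripper": -1, "dx": 0, "dy": 0, "dz": 0.7, "spin": 0},
    {"gripper": -0.5, "dx": 0, "dy": 0, "dz": 0, "spin": 0},
    {"gripper": -0.3, "dx": 0, "dy": 0, "dz": 0, "spin": 0},
    {"gripper": -0.2, "dx": 0, "dy": 0, "dz": 0, "spin": 0},
  ],
)

```text
clock: 15.15
eef_pos: [0.6788, 0.0104, 0.1212]
orientation: [0.037, 0.999, -0.0, 0.0]
wrist_force: [0.1, 0.1, 0.9]
width: 0.0522
```

move_arm(
  plan=[
    {"gripper": 0.1, "dx": 0, "dy": 0, "dz": 0, "spin": 0},
    {"gripper": 1, "dx": 0, "dy": 0, "dz": 0, "spin": 0},
    {"gripper": 1, "dx": 0, "dy": 0, "dz": 0, "spin": 0},
    {"gripper": 1, "dx": 0, "dy": 0, "dz": 0, "spin": 0},
    {"gripper": 1, "dx": 0, "dy": 0, "dz": 0, "spin": 0},
  ],
)

```text
clock: 15.57
eef_pos: [0.6788, 0.0104, 0.1216]
orientation: [0.036, 0.999, -0.0, 0.0]
wrist_force: [-0.9, -0.1, 4.2]
width: 0.0426
```

```bash
python3 - <<'E'
from h import *
to([.678,.0108,.121])
c=grab('scene','s17');cv2.imwrite('pics/s17c.png',cv2.resize(c['pixels'][200:350,250:400,::-1],None,fx=4,fy=4))
E
```

```text
t 15.57 p [0.6788 0.0104 0.1216] yaw_y 85.82 tilt 0.05 F [-0.9 -0.1  4.2] w 0.0426 d cm [0.09 0.04 0.06]
```

View pics/s17c.png

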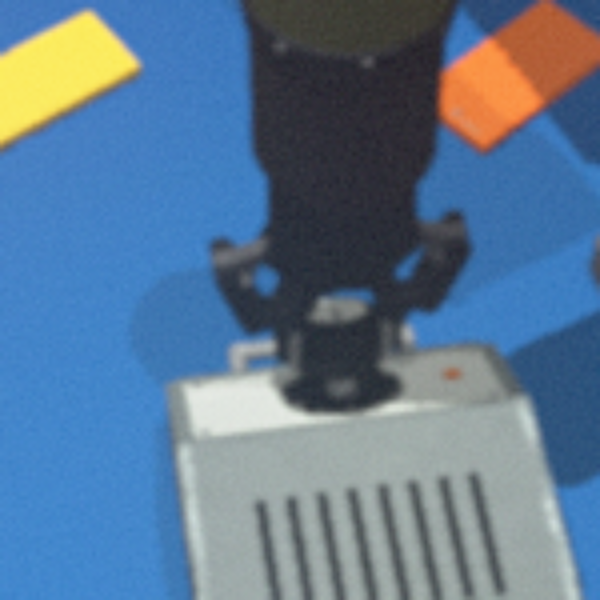

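The knob is gripped at a width of 42.6 mm. Pulling along its axis.

move_arm(
  plan=[
    {"gripper": 1, "dx": 0.17, "dy": 0, "dz": -0.25, "spin": 0},
    {"gripper": 1, "dx": 0.17, "dy": 0, "dz": -0.25, "spin": 0},
    {"gripper": 1, "dx": 0.17, "dy": 0, "dz": -0.25, "spin": 0},
    {"gripper": 1, "dx": 0.17, "dy": 0, "dz": -0.25, "spin": 0},
    {"gripper": 1, "dx": 0, "dy": 0, "dz": 0, "spin": 0},
  ],
)

```text
clock: 16.03
eef_pos: [0.6727, 0.0108, 0.1306]
orientation: [0.037, 0.999, 0.0, 0.001]
wrist_force: [7.5, -1.7, -3.6]
width: 0.0425
```

```bash
python3 - <<'E'
from h import *
s=read_state();p=np.radians(-4.2);f=np.array([np.cos(p),np.sin(p),0]);ax=-np.sin(.6)*f+[0,0,np.cos(.6)]
print('pull mm',1000*(s['eef_pos']-[.6788,.0104,.1216])@ax,'F along',s['wrist_force']@ax)
to([.678,.0108,.121])
E
```

```text
pull mm 10.884245591664687 F along -7.238203739998918
t 16.03 p [0.6727 0.0108 0.1306] yaw_y 85.8 tilt 0.13 F [ 7.5 -1.7 -3.6] w 0.0425 d cm [-0.53  0.04  0.96]
```

move_arm(
  plan=[
    {"gripper": 1, "dx": 0.1, "dy": 0, "dz": -0.15, "spin": 0},
    {"gripper": 1, "dx": 0.05, "dy": 0, "dz": -0.1, "spin": 0},
    {"gripper": 1, "dx": 0, "dy": 0, "dz": 0, "spin": 0},
    {"gripper": 1, "dx": 0, "dy": 0, "dz": 0, "spin": 0},
  ],
)

```text
clock: 16.37
eef_pos: [0.6719, 0.0108, 0.1316]
orientation: [0.037, 0.999, 0.0, 0.001]
wrist_force: [12.2, -2.9, -6.2]
width: 0.0424
```

```bash
python3 - <<'E'
from h import *
s=read_state();p=np.radians(-4.2);f=np.array([np.cos(p),np.sin(p),0]);ax=-np.sin(.6)*f+[0,0,np.cos(.6)]
print('pull mm',1000*(s['eef_pos']-[.6788,.0104,.1216])@ax,'F along',s['wrist_force']@ax,s['wrist_force'])
c=grab('scene','s18');cv2.imwrite('pics/s18c.png',cv2.resize(c['pixels'][200:350,250:400,::-1],None,fx=4,fy=4))
E
```

```text
pull mm 12.199326286821512 F along -12.128376464431856 [12.22440705 -2.92074247 -6.20803334]
```

View pics/s18c.png

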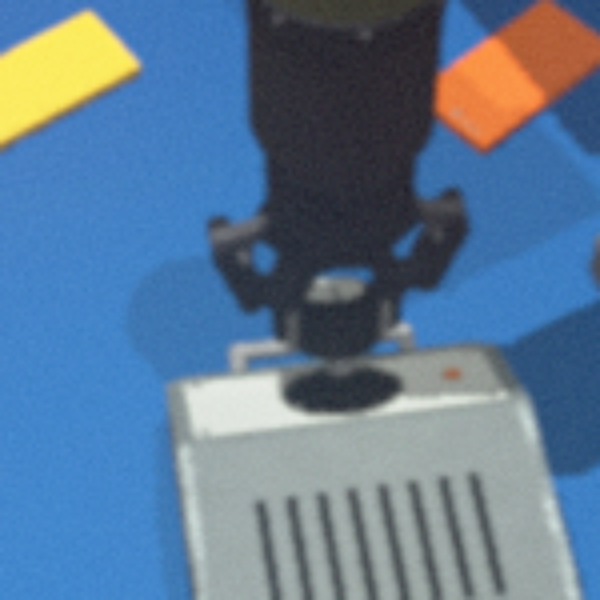

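The knob is at its stop: 12.2 mm of travel, the force rose past the spring's 7 N, and the picture shows the head lifted off its skirt at about (335,288). I'll return it slowly and open.

move_arm(
  plan=[
    {"gripper": 1, "dx": -0.2, "dy": 0, "dz": 0.3, "spin": 0},
    {"gripper": 1, "dx": -0.2, "dy": 0, "dz": 0.3, "spin": 0},
    {"gripper": 1, "dx": -0.2, "dy": 0, "dz": 0.3, "spin": 0},
    {"gripper": 1, "dx": -0.2, "dy": 0, "dz": 0.3, "spin": 0},
    {"gripper": 1, "dx": 0, "dy": 0, "dz": 0, "spin": 0},
  ],
)

```text
clock: 16.83
eef_pos: [0.6788, 0.0104, 0.1216]
orientation: [0.037, 0.999, -0.0, 0.0]
wrist_force: [0.6, -0.7, 2.8]
width: 0.0424
```

move_arm(
  plan=[
    {"gripper": 0, "dx": 0, "dy": 0, "dz": 0, "spin": 0},
    {"gripper": -0.5, "dx": 0, "dy": 0, "dz": 0, "spin": 0},
    {"gripper": -1, "dx": 0, "dy": 0, "dz": 0, "spin": 0},
    {"gripper": -1, "dx": 0, "dy": 0, "dz": 0, "spin": 0},
    {"gripper": -1, "dx": 0, "dy": 0, "dz": 0, "spin": 0},
  ],
)

```text
clock: 17.25
eef_pos: [0.678, 0.0105, 0.1208]
orientation: [0.037, 0.999, 0.0, -0.001]
wrist_force: [-0.8, 0.4, -0.5]
width: 0.085
```

move_arm(
  plan=[
    {"gripper": -1, "dx": 0, "dy": 0, "dz": -2, "spin": 0},
    {"gripper": -1, "dx": 0, "dy": 0, "dz": -3, "spin": 0},
    {"gripper": -1, "dx": 0, "dy": 0, "dz": -3, "spin": 0},
    {"gripper": -1, "dx": 2, "dy": 0, "dz": -3, "spin": 0},
    {"gripper": -1, "dx": 4, "dy": 0, "dz": 0, "spin": 0},
  ],
)

```text
clock: 17.67
eef_pos: [0.6213, 0.0143, 0.2369]
orientation: [0.037, 0.999, -0.0, 0.004]
wrist_force: [-0.6, 0.4, 3.1]
width: 0.0855
```

move_arm(
  plan=[
    {"gripper": -1, "dx": 4, "dy": 0, "dz": 0, "spin": 0},
    {"gripper": -1, "dx": 4, "dy": 0, "dz": 0, "spin": 0},
    {"gripper": -1, "dx": 4, "dy": 0, "dz": 0, "spin": 0},
    {"gripper": -1, "dx": 2, "dy": 0, "dz": 0, "spin": 0},
    {"gripper": -1, "dx": 0, "dy": 0, "dz": 0, "spin": 0},
  ],
)

```text
clock: 18.08
eef_pos: [0.4763, 0.0252, 0.2329]
orientation: [0.036, 0.999, 0.001, 0.001]
wrist_force: [0.5, 0.2, 0.7]
width: 0.0855
```

```bash
python3 - <<'E'
from h import *
to([.5,.0108,.2])
c=grab('top','t19');P=pts(c)
for v in range(212,220):print(v,P[v,325].round(4))
c=grab('scene','s19')
E
```

```text
t 18.08 p [0.4763 0.0252 0.2329] yaw_y 85.9 tilt 0.21 F [0.5 0.2 0.7] w 0.0855 d cm [-2.45 -1.28  3.29]
212 [ 0.6605 -0.0484  0.0644]
213 [ 0.658  -0.0485  0.0634]
214 [ 0.6563 -0.0486  0.0588]
215 [ 0.4033 -0.0181  1.301 ]
216 [ 0.6507 -0.0485  0.0596]
217 [ 0.6505 -0.0489  0.047 ]
218 [ 0.6495 -0.0491  0.0382]
219 [ 0.6508 -0.0496  0.0171]
```

View pics/t19.png

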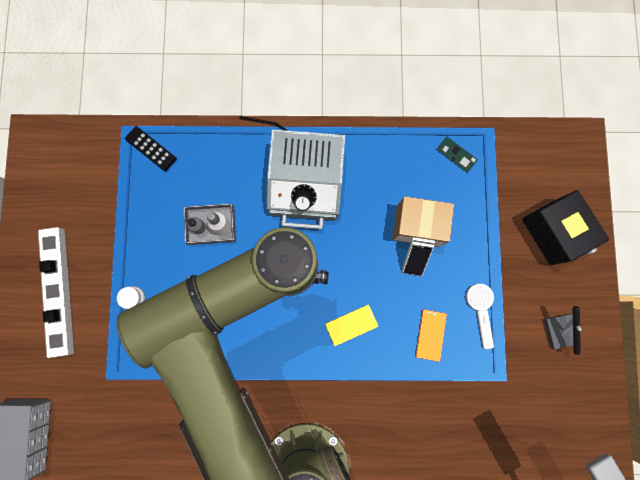

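View pics/s19.png

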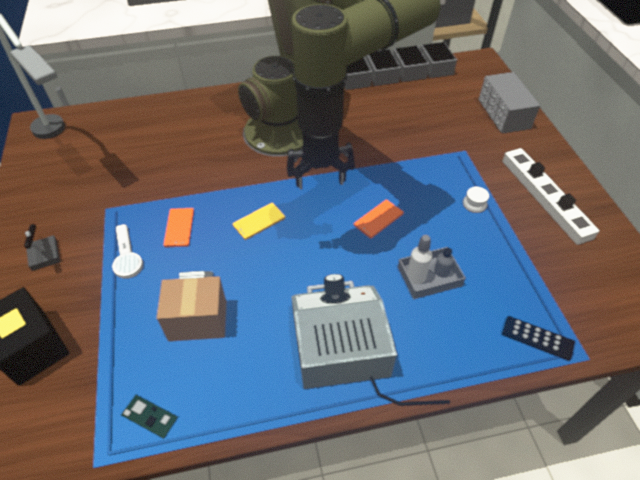

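Both views show the tray home at about (303,217) and the knob at rest at (303,201). The rear screens still lean on the carton at about (419,258), and the bottles, jar and magnifier are where they started. Handing in.

```bash
python3 -c "
from h import *
print(hand_in())"
```

```text
the job is handed in; nothing more can be done
None
```

The front screen is lying flat, glass up, in the closed tray of the UV box, and the cure has been started. The job is handed in, at about 18 s of the 67 s allowed, and the hand-in gave no verdict.

**What I did**
- **Drawing the screen:** I gripped its long edges and drew it off along the glass normal.
- **Laying it flat:** I set its lower edge on the tray floor and pivoted it down in the jaws.
- **Closing the tray:** I pushed on the front plate beside the handle, because the gripper body would have hit the knob at mid-handle.
- **Knob:** I pulled it along its axis to the stop, eased it back to rest and let go.

**Last checks**
- **Screen:** before the tray was closed, its face was level to about 1 mm and 10 mm above the floor. It can't be seen now the tray is shut, so I couldn't check it again.
- **Tray:** the plate sits against the box front, and it stopped firmly under a push of about 22 N.
- **Knob:** it moved 12.2 mm and the force rose to about 12 N, past the spring's 7 N. It looks back at rest in both views.
- **Surroundings:** the rear screens, bottles, jar and magnifier look unmoved. I judged this by eye and did not measure their poses again.

**Not as expected**
- One plane fit of the screen's tilt gave a nonsense value from depth outliers, so I used strip medians instead.
- The two cameras put the knob cap about 4 mm apart sideways, so I aimed between them and checked by eye before gripping.
- The tray slid outward a few millimetres while I was laying the screen down, which did no harm.

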